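# Make up a two-flavour display tray in a chocolate shop

## Task

Make up this tray for the display case. First, while the tray is still empty, take the teal divider out of its rack and slide it down between the guides across the middle of the tray until it is fully home. Then lay both white-drizzled biscuits and both nut-covered biscuits in the tray, flat and decorated side up, each kind in the bay whose flavour card shows its picture; leave the pink-drizzled and the rainbow-sprinkled biscuit where they lie.

Things in the scene. Friction and masses are not known exactly. Their poses are not given: they have to be found in the camera images.
- tray: Fixed clear display tray, cream liner; 148 (x) x 230 (y) x 34 mm high, 4 mm walls and floor; front (+x) lip 20 mm. Origin: centre of underside; z up. White guides mid rear and front wall hold the divider upright in the plane y = 0, along x: slot 9 mm wide, 140 long, flared to 19 mm at the mouth (z 37 mm). Bays: y = +57 and -57 mm, each 108 wide; two biscuits fit at x = +34 and -34.
- divider_mid (a point): Loose teal plate 132 mm long (x), 6 thick (y), 60 g, black rail on top 70 x 12 mm; 50 mm high. Point: its centre, z up. Grip the rail (10 to 25 mm above the point) closing along y; either way round fits. Starts upright in the middle slot of a brown rack (150 x 90 mm, end posts 26 high, middle open), left or right of the tray, point 31 mm up; fully home in the tray it is 29 mm up.
- card_white: Fixed flavour card, tilted, light blue, 38 x 58 mm, with a picture of a dark biscuit with white stripes, outside the tray's front (+x) lip. Origin on the counter at its foot; axes as the tray's. It marks the bay behind it: the middle of that bay's floor is at x = -82, y = 0, z = 4 mm in this frame. It may stand at the tray's +y or -y bay.
- card_nut: Fixed flavour card, tilted, yellow, 38 x 58 mm, with a picture of a milk-chocolate biscuit with tan nuts, outside the tray's front (+x) lip. Origin on the counter at its foot; axes as the tray's. It marks the bay behind it: the middle of that bay's floor is at x = -82, y = 0, z = 4 mm in this frame. It may stand at the tray's +y or -y bay.
- white_a_mid (a point): Round chocolate-coated biscuit, 50 mm across, 22 mm high, about 40 g, lying flat on the counter, decorated side up: dark chocolate with white stripes. The point is its centre, half-way up (11 mm above its underside); z up, yaw has no meaning. To be gathered.
- white_b_mid (a point): Round chocolate-coated biscuit, 50 mm across, 22 mm high, about 40 g, lying flat on the counter, decorated side up: dark chocolate with white stripes. The point is its centre, half-way up (11 mm above its underside); z up, yaw has no meaning. To be gathered; like the other white-drizzled one.
- nut_a_mid (a point): Round chocolate-coated biscuit, 50 mm across, 22 mm high, about 40 g, lying flat on the counter, decorated side up: milk chocolate covered with tan chopped nuts. The point is its centre, half-way up (11 mm above its underside); z up, yaw has no meaning. To be gathered.
- nut_b_mid (a point): Round chocolate-coated biscuit, 50 mm across, 22 mm high, about 40 g, lying flat on the counter, decorated side up: milk chocolate covered with tan chopped nuts. The point is its centre, half-way up (11 mm above its underside); z up, yaw has no meaning. To be gathered; like the other nut one.
- pink_mid (a point): Round chocolate-coated biscuit, 50 mm across, 22 mm high, about 40 g, lying flat on the counter, decorated side up: dark chocolate with pink stripes. The point is its centre, half-way up (11 mm above its underside); z up, yaw has no meaning. A look-alike: leave it where it lies.
- sprinkle_mid (a point): Round chocolate-coated biscuit, 50 mm across, 22 mm high, about 40 g, lying flat on the counter, decorated side up: milk chocolate covered with red, blue, yellow, green and white sprinkles. The point is its centre, half-way up (11 mm above its underside); z up, yaw has no meaning. A look-alike: leave it where it lies.
Mind the look-alikes: they are no part of the job. Of the things that look like the card_nut, the smaller one is meant.

How it is judged:
On the way:
1. the divider is fully home in the tray's guides while all four biscuits to be gathered are still out of the tray (z of divider_mid in the frame of tray between 0.022 and 0.0335 m and y of divider_mid in the frame of tray between -0.006 and 0.006 m and x of divider_mid in the frame of tray between -0.009 and 0.009 m and angle between the x axis of divider_mid and the x axis of tray, either way round below 0.1 rad and angle between divider_mid's own z axis and vertical below 0.12 rad and horizontal distance between each of white_a_mid, white_b_mid, nut_a_mid, nut_b_mid and tray above 0.13 m), for 0.2 s.
At the end, for the whole second after the job is handed in: Divider fully home (within 4 mm of the floor, upright in the guides); both white-drizzled and both nut biscuits flat on the floor of the bay whose card shows them, decorated side up; pink and sprinkled biscuits within 30 mm of their starts; all released and at rest (z of divider_mid in the frame of tray between 0.022 and 0.0335 m and y of divider_mid in the frame of tray between -0.006 and 0.006 m and x of divider_mid in the frame of tray between -0.009 and 0.009 m and angle between the x axis of divider_mid and the x axis of tray, either way round below 0.1 rad and angle between divider_mid's own z axis and vertical below 0.12 rad and x of white_a_mid in the frame of card_white between -0.13 and -0.035 m and y of white_a_mid in the frame of card_white between -0.045 and 0.045 m and z of white_a_mid in the frame of card_white between 0.008 and 0.021 m and angle between each of white_a_mid, white_b_mid, nut_a_mid, nut_b_mid's own z axis and vertical below 0.15 rad and x of white_b_mid in the frame of card_white between -0.13 and -0.035 m and y of white_b_mid in the frame of card_white between -0.045 and 0.045 m and z of white_b_mid in the frame of card_white between 0.008 and 0.021 m and x of nut_a_mid in the frame of card_nut between -0.13 and -0.035 m and y of nut_a_mid in the frame of card_nut between -0.045 and 0.045 m and z of nut_a_mid in the frame of card_nut between 0.008 and 0.021 m and x of nut_b_mid in the frame of card_nut between -0.13 and -0.035 m and y of nut_b_mid in the frame of card_nut between -0.045 and 0.045 m and z of nut_b_mid in the frame of card_nut between 0.008 and 0.021 m and distance of each of pink_mid, sprinkle_mid from where it was at the start of the episode below 0.03 m and linear speed of each of divider, white_a, white_b, nut_a, nut_b, pink, sprinkle below 0.02 m/s); the robot touches nothing.
It fails at once if the pink-drizzled biscuit is moved by more than 30 mm (distance of pink_mid from where it was at the start of the episode above 0.03 m).
It fails at once if the sprinkled biscuit is moved by more than 30 mm (distance of sprinkle_mid from where it was at the start of the episode above 0.03 m).
It also fails if it takes over 136 s, if anything falls off the work surface, if the arm or the gripper's body presses on something with over 40 N, if the wrist force passes 120 N, or if a joint passes its speed limit or range.

## Robot

A 7-joint arm with a two-finger parallel gripper is mounted at the origin on the work surface. World frame = base frame: x ahead of the robot, y to its left, z up, the work surface at z = 0. Lengths are in m, angles in rad, forces in N, time in s.
With the tool pointing down it reaches from about 0.425 to 0.875 m from the base axis. Payload 4.7 kg.
Tool frame: the origin (TCP) lies between the finger pads; the fingertips stand 19 mm ahead of it and the grasp point (between the pads) is the TCP; z points along the fingers, y is the line along which they close (so a half turn about z gives the same grasp; the last joint's range is limited). The gripper opens to 85 mm and grips with 20 to 120 N. Pads are 22 mm wide; open, the fingers measure 114 mm over their backs; the gripper's body (76 mm by 85 mm) begins 54 mm behind the grasp point. The pads swing forward as they close: fully open they stand 13 mm farther back than shut.
Start: joints at [-1.189, 0.321, -0.07, 1.45, 0.023, 1.371, -0.057], TCP at [0.234, 0.607, 0.224] pointing down, gripper open.
Joint ranges: [-2.86, 2.86], [-0.3, 2.09], [-1.38, 1.24], [0.06, 2.45], [-1.56, 4.7], [0.09, 2.05], [-2.69, 2.69]. Speed limits (rad/s): [2.57, 2.57, 3.14, 3.14, 3.14, 3.14, 3.14].

## Interface

Orientations are given as a rotation vector (axis times angle).
In Python, from rig import r gives the robot as it stands.
- The arm moves only by the tool play_rows, never from a script. Its argument "plan" is a list of rows, each an object with "jaw": the finger opening in cm, from 0 to 8.54; "slide": the shift along the world's x, y, z in cm, a list of three; "rotation": the turn, a rotation vector about the world's x, y, z in degrees, a list of three. A call has 1 to 12 rows; each row shifts and turns the commanded pose from where the row before left it; what a row does not reach is not made up. A row lasts 1/12 s, in which the tool goes at most 41.7 mm and 7.16 degrees, less where a joint would pass 70% of its speed; a pose out of reach is approached as far as the arm can. A call is refused whole if a number of a shift passes 4.17 or a number of a turn 7.16, either way. A call with a gripper value outside its range is refused whole. The fingers move at their own pace and stop on an object; "newtons" is the grip in N (left out, the last holds). Time passes only in rows, so rows that do not move let the fingers close. It gives the time, the measured TCP pose, the force, the opening and the grip force at its end, in the units of the state.
- r.observe(): the state, without advancing time (a new reading comes with each control period).
- r.grab_frame(name): name is "side" or "top" or "wrist"; returns a dict with "img" (400x640x3 uint8, red, green, blue), "fx", "fy", "cx", "cy" (pixels), "R" (3x3) and "t" (3): a world point X has camera coordinates R X + t. Camera axes: x right, y down, z forward; pixel columns grow to the right and rows downward; lengths in m; the calibration is good to about 2 mm. A picture is of the moment at which its call begins. There is no depth.
- r.job_done(): hands the job in; it is judged then, once.
The state is a dict: "time_s": time; "joint_positions": joint angles; "joint_velocities": joint speeds; "joint_efforts": joint torques, N m; "position": TCP position; "tcp_rot": TCP orientation; "contact_force": force on the tool from outside, world axes, zero at the start; "wrist_torque": the same for the moment, N m; "finger_gap": finger opening in m; "gripper_force": force on a finger pad.
Only numpy, scipy, OpenCV 4.12 (cv2) and the standard library are available. Lean on these libraries where they do the work, as an engineer would, in place of code of your own. Each camera call takes 0.05 s, during which the arm holds its last target. There are 200 camera calls.

## Working session

There is one attempt and no reset: what is moved stays moved. The work goes in short steps, Python scripts to look and compute and a tool call to move; the robot and the scene stay as the last step left them, time stands still between calls to the robot, and variables do not carry over. Pictures are saved under pics/ and viewed, at most 14 in all, crops included, and the job is handed in when it is done.

Besides the shell and the picture viewer there is one more tool, called after "Request:" by a JSON object that holds its "op" and its "data". play_rows: Moves the arm, as the interface text tells. Its arguments: {"type":"object","properties":{"plan":{"type":"array"},"newtons":{"type":"number"}},"required":["plan"]}

```bash
mkdir -p pics
python3 - <<'E'
from rig import r
import cv2,pickle
d={}
for n in("top","side","wrist"):
    f=r.grab_frame(n);d[n]=f;cv2.imwrite(f"pics/{n}0.png",f["img"][:,:,::-1]);print(n,f["fx"],f["cx"],f["cy"],f["R"],f["t"])
pickle.dump(d,open("f0.pkl","wb"))
print(r.observe())
E
```

```text
top 456.5646489462985 317.18113962788414 195.22345269607888 [[ 0.01569219 -0.99986354  0.00516231]
 [-0.99929232 -0.01585932 -0.03410777]
 [ 0.03418498 -0.00462343 -0.99940483]] [-0.01748535  0.46607342  1.15745849]
side 502.56396482490555 321.5906808036595 199.46228850543528 [[ 0.77735579 -0.62879896  0.01816137]
 [-0.35044532 -0.45685423 -0.81760155]
 [ 0.5224041   0.62920273 -0.57549794]] [-0.36839802  0.21486859  1.34351631]
wrist 353.9364252808638 318.9898673332113 198.5805192080923 [[ 0.35936096  0.93319554 -0.00240374]
 [ 0.8969586  -0.34469346  0.27686042]
 [ 0.25753635 -0.10164888 -0.96090714]] [-0.65022945 -0.0357859   0.37877205]
{'time_s': 0.15, 'joint_positions': array([-1.18892096,  0.3216745 , -0.07008653,  1.45138139,  0.02258239,
        1.37082425, -0.05690582]), 'joint_velocities': array([-0.00062278, -0.00211968,  0.0005581 , -0.00234361,  0.00214878,
        0.00048034,  0.00015298]), 'joint_efforts': array([ 1.92998249e-05, -4.94092441e+01, -3.82663915e-01, -3.14685345e+01,
        1.31036449e-02,  8.17982596e-03, -3.09874929e-05]), 'position': array([0.23358658, 0.60612735, 0.22296736]), 'tcp_rot': array([-5.74386635e-01, -3.08842722e+00,  2.33515714e-03]), 'contact_force': array([ 0.16365226, -0.47503967,  0.61207619]), 'wrist_torque': array([0.06528436, 0.07404298, 0.01338075]), 'gripper_force': 0.0, 'finger_gap': 0.08555095368135258}
```

View pics/top0.png

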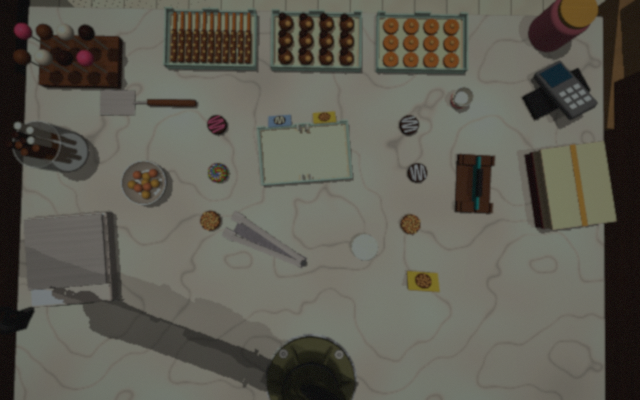

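View pics/side0.png

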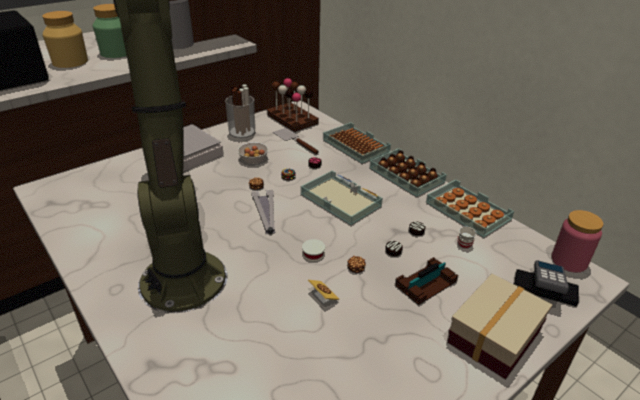

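The top picture shows the empty tray near (307,153), with the blue card at (280,121) on its +y side and the small yellow card at (324,118) on its -y side. The white biscuits are at (409,125) and (417,173), and the nut ones at (210,220) and (411,224). The rack with the teal divider is at (475,184). Pink is at (217,125), sprinkle at (218,173), and the decoy card at (423,281).

```bash
cat > h.py <<'E'
import numpy as np,cv2
def back(f,u,v,z):
    R=np.array(f["R"]);t=np.array(f["t"]);c=-R.T@t
    d=R.T@np.array([(u-f["cx"])/f["fx"],(v-f["cy"])/f["fy"],1.]);return c+d*(z-c[2])/d[2]
def proj(f,X):
    p=np.array(f["R"])@np.array(X)+np.array(f["t"]);return f["fx"]*p[0]/p[2]+f["cx"],f["fy"]*p[1]/p[2]+f["cy"]
E
python3 - <<'E'
import pickle,cv2,numpy as np
from h import *
d=pickle.load(open("f0.pkl","rb"));f=d["top"];im=f["img"][:,:,::-1]
c=im[85:255,195:515]
c=cv2.convertScaleAbs(cv2.resize(c,None,fx=2.5,fy=2.5,interpolation=cv2.INTER_CUBIC),alpha=1.8)
cv2.imwrite("pics/c0.png",c)
for n,(u,v) in dict(wa=(409,125),wb=(417,173),na=(210,220),nb=(411,224),pink=(217,125),spr=(218,173),tray=(306,153),rack=(475,184)).items():
    print(n,back(f,u,v,.015).round(3))
E
```

```text
wa [ 0.649 -0.242  0.015]
wb [ 0.527 -0.263  0.015]
na [0.399 0.26  0.015]
nb [ 0.397 -0.249  0.015]
pink [0.641 0.248 0.015]
spr [0.519 0.243 0.015]
tray [0.573 0.02  0.015]
rack [ 0.501 -0.411  0.015]
```

View pics/c0.png

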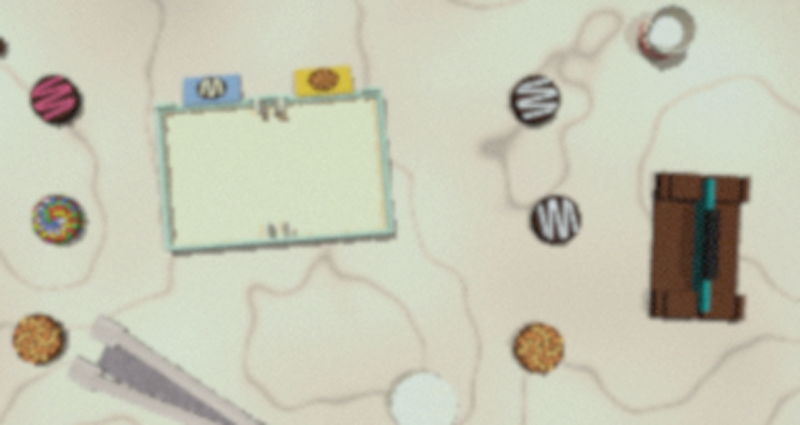

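Run:
```python
import pickle,cv2,numpy as np
from h import *
d=pickle.load(open("f0.pkl","rb"));f=d["top"]
g=lambda x,y,z:back(f,195+x/2.5,85+y/2.5,z)
A,B,C,D=g(158,108,.02),g(383,92,.02),g(395,236,.034),g(172,251,.034)
print("corners",A,B,C,D)
y=D-C;print("rear yaw",np.degrees(np.arctan2(-y[0],y[1])),np.linalg.norm(y));y=A-B;print("front",np.degrees(np.arctan2(-y[0],y[1])),np.linalg.norm(y))
print("ctr",(A+B+C+D)/4)
p,q=g(704,310,.045),g(711,180,.045);x=q-p;print("div",(p+q)/2,np.degrees(np.arctan2(x[1],x[0])),np.linalg.norm(x))
for n,a in dict(wa=(535,100),wb=(556,220),na=(39,339),nb=(539,348),pink=(55,100),spr=(58,220)).items():print(n,g(*a,.018).round(4))
w=d["wrist"];c=-w["R"].T@w["t"];from scipy.spatial.transform import Rotation as Ro
T=Ro.from_rotvec([-.5744,-3.0884,.0023]).as_matrix();print("cam in tool",T.T@(c-[.2336,.6061,.223]));print("camaxes in tool",(w["R"]@T).round(3))
```

```text
corners [0.63364727 0.14223766 0.02      ] [ 0.65380022 -0.08595913  0.02      ] [ 0.50639372 -0.09891115  0.034     ] [0.48781804 0.12360105 0.034     ]
rear yaw 4.772077877507777 0.22328621641582275
front 5.046919351759358 0.22908495268695506
ctr [0.57041481 0.02024211 0.027     ]
div [ 0.50178492 -0.40800622  0.045     ] -2.8711578801593403 0.12934958004538544
wa [ 0.6486 -0.2411  0.018 ]
wb [ 0.5264 -0.2635  0.018 ]
na [0.3976 0.2578 0.018 ]
nb [ 0.3964 -0.2474  0.018 ]
pink [0.6404 0.2473 0.018 ]
spr [0.5183 0.2414 0.018 ]
cam in tool [ 0.07066024  0.00133343 -0.14931452]
camaxes in tool [[ 0.     1.     0.001]
 [-0.961  0.    -0.277]
 [-0.277 -0.001  0.961]]
```

Request:
{"op": "play_rows", "data": {"plan": [{"jaw":8.5,"slide":[1.8,-3.2,0.5],"rotation":[0,0,6.5]},{"jaw":8.5,"slide":[1.8,-3.2,0.5],"rotation":[0,0,6.5]},{"jaw":8.5,"slide":[1.8,-3.2,0.5],"rotation":[0,0,6.5]},{"jaw":8.5,"slide":[1.8,-3.2,0.5],"rotation":[0,0,6.5]},{"jaw":8.5,"slide":[1.8,-3.2,0.5],"rotation":[0,0,0]},{"jaw":8.5,"slide":[1.8,-3.2,0.5],"rotation":[0,0,0]},{"jaw":8.5,"slide":[1.8,-3.2,0.5],"rotation":[0,0,0]},{"jaw":8.5,"slide":[1.8,-3.2,0.5],"rotation":[0,0,0]},{"jaw":8.5,"slide":[1.8,-3.2,0.5],"rotation":[0,0,0]},{"jaw":8.5,"slide":[1.8,-3.2,0.5],"rotation":[0,0,0]},{"jaw":8.5,"slide":[1.8,-3.2,0.5],"rotation":[0,0,0]},{"jaw":8.5,"slide":[1.8,-3.2,0.5],"rotation":[0,0,0]}]}}

```text
time_s: 1.15
position: [0.4502, 0.2207, 0.284]
tcp_rot: [0.135, -3.139, -0.0]
contact_force: [0.4, 0.0, 0.4]
finger_gap: 0.085
gripper_force: 0.0
```

Request:
{"op": "play_rows", "data": {"plan": [{"jaw":8.5,"slide":[1.8,-3.3,0.2],"rotation":[0,0,0]},{"jaw":8.5,"slide":[1.8,-3.3,0.2],"rotation":[0,0,0]},{"jaw":8.5,"slide":[1.8,-3.3,0.2],"rotation":[0,0,0]},{"jaw":8.5,"slide":[1.8,-3.3,0.2],"rotation":[0,0,0]},{"jaw":8.5,"slide":[1.8,-3.3,0.2],"rotation":[0,0,0]},{"jaw":8.5,"slide":[1.8,-3.3,0.2],"rotation":[0,0,0]},{"jaw":8.5,"slide":[0,0,0],"rotation":[0,0,0]},{"jaw":8.5,"slide":[0,0,0],"rotation":[0,0,0]}]}}

```text
time_s: 1.82
position: [0.5581, 0.0216, 0.2956]
tcp_rot: [0.126, -3.139, 0.001]
contact_force: [-0.6, 0.6, 0.2]
finger_gap: 0.0849
gripper_force: 0.0
```

Run:
```python
from rig import r
import cv2,pickle
f=r.grab_frame("wrist");pickle.dump(f,open("f1.pkl","wb"))
cv2.imwrite("pics/w1.png",cv2.convertScaleAbs(f["img"][:,:,::-1],alpha=1.6))
o=r.observe();print(o["position"],o["tcp_rot"],o["joint_positions"])
```

```text
[0.55758344 0.0240893  0.29537905] [ 1.32230126e-01 -3.13780577e+00 -4.99885275e-04] [-0.48347668  0.09777112  0.42719913  1.58471423 -0.04100233  1.46892804
  1.60116092]
```

View pics/w1.png

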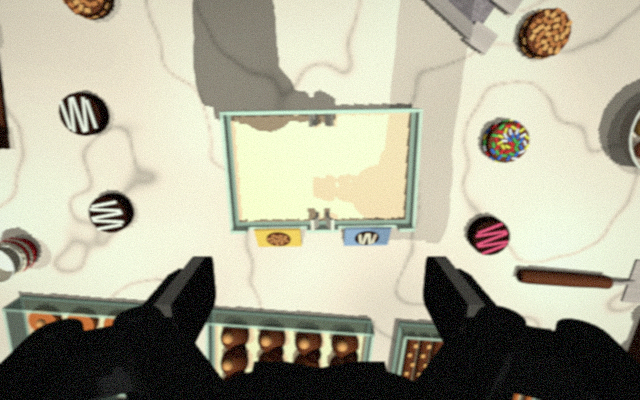

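The wrist view shows the tray at (222–420, 107–231), the rear guide near (321,110) and the front guide near (319,218). The yellow nut card is in front of the -y bay and the blue card in front of the +y bay. I'll crop it for precise guide positions.

Run:
```python
import pickle,cv2
f=pickle.load(open("f1.pkl","rb"))
c=f["img"][90:245,215:427,::-1]
cv2.imwrite("pics/c1.png",cv2.convertScaleAbs(cv2.resize(c,None,fx=3.7,fy=3.7,interpolation=cv2.INTER_CUBIC),alpha=1.3))
```

```text
(no output)
```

View pics/c1.png

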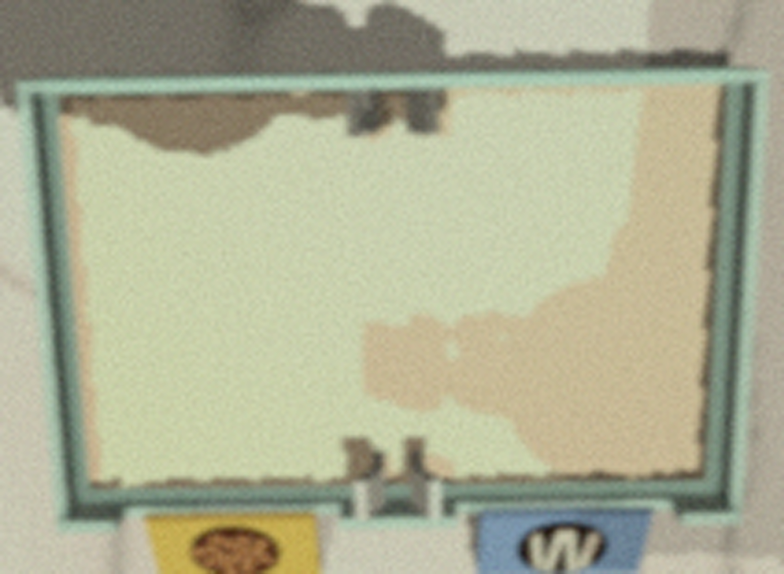

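Run:
```python
import pickle,numpy as np
from h import *
f=pickle.load(open("f1.pkl","rb"))
g=lambda x,y,z:back(f,215+x/3.7,90+y/3.7,z)
ang=lambda y:np.degrees(np.arctan2(-y[0],y[1]))
C,D=g(20,85,.034),g(768,72,.034)
print("rear",C,D,ang(D-C),np.linalg.norm(D-C))
for z in(.02,.034):
    B,A=g(67,522,z),g(738,518,z);print("front",z,B,A,ang(A-B),np.linalg.norm(A-B),"ctr",(A+B+C+D)/4,"depth",np.linalg.norm(A+B-C-D)/2)
G,F=g(397,100,.037),g(398,490,.037);print("guides",G,F,np.degrees(np.arctan2((F-G)[1],(F-G)[0])))
F=g(392,475,.008);G=g(394,125,.008);print("guide low",G,F)
for n,a in dict(wa=(111,212),wb=(83,113),na=(545,32),pink=(489,234),spr=(505,140)).items():print(n,back(f,*a,.018).round(4))
print(back(f,298,238,.0))
```

```text
rear [ 0.51465993 -0.09282374  0.034     ] [0.49245744 0.13423105 0.034     ] 5.584895841624045 0.22813774406994303
front 0.02 [ 0.66219849 -0.0797597   0.02      ] [0.64186547 0.15197193 0.02      ] 5.014509142590496 0.23262196533921062 ctr [0.57779533 0.02840489 0.027     ] depth 0.14992516090951785
front 0.034 [ 0.65647084 -0.07655602  0.034     ] [0.6368075  0.14754337 0.034     ] 5.014509142590487 0.22496041082716417 ctr [0.57509893 0.02809866 0.034     ] depth 0.14384286631718668
guides [0.50968434 0.02231308 0.037     ] [0.6350399  0.03308704 0.037     ] 4.912341251493383
guide low [0.51924256 0.02233843 0.008     ] [0.64004341 0.03161615 0.008     ]
wa [ 0.6496 -0.2353  0.018 ]
wb [ 0.5287 -0.2581  0.018 ]
na [0.3995 0.2602 0.018 ]
pink [0.6403 0.2494 0.018 ]
spr [0.5198 0.2428 0.018 ]
[0.6732827  0.00325992 0.        ]
```

Request:
{"op": "play_rows", "data": {"plan": [{"jaw":8.5,"slide":[-0.5,-3.9,-0.4],"rotation":[0,0,-3.8]},{"jaw":8.5,"slide":[-0.5,-3.9,-0.4],"rotation":[0,0,-3.9]},{"jaw":8.5,"slide":[-0.5,-3.9,-0.4],"rotation":[0,0,0]},{"jaw":8.5,"slide":[-0.5,-3.9,-0.4],"rotation":[0,0,0]},{"jaw":8.5,"slide":[-0.5,-3.9,-0.4],"rotation":[0,0,0]},{"jaw":8.5,"slide":[-0.5,-3.9,-0.4],"rotation":[0,0,0]},{"jaw":8.5,"slide":[-0.5,-3.9,-0.4],"rotation":[0,0,0]},{"jaw":8.5,"slide":[-0.5,-3.9,-0.4],"rotation":[0,0,0]},{"jaw":8.5,"slide":[-0.5,-3.9,-0.4],"rotation":[0,0,0]},{"jaw":8.5,"slide":[-0.5,-3.9,-0.4],"rotation":[0,0,0]},{"jaw":8.5,"slide":[-0.7,-3.9,-0.4],"rotation":[0,0,0]},{"jaw":8.5,"slide":[0,0,0],"rotation":[0,0,0]}]}}

```text
time_s: 2.87
position: [0.496, -0.4115, 0.2503]
tcp_rot: [-0.09, -3.136, 0.007]
contact_force: [-1.9, -0.5, 0.0]
finger_gap: 0.0855
gripper_force: 0.0
```

Request:
{"op": "play_rows", "data": {"plan": [{"jaw":8.5,"slide":[0,0,0],"rotation":[0,0,0]},{"jaw":8.5,"slide":[0,0,0],"rotation":[0,0,0]},{"jaw":8.5,"slide":[0,0,0],"rotation":[0,0,0]}]}}

```text
time_s: 3.12
position: [0.5025, -0.4016, 0.2517]
tcp_rot: [0.069, 3.14, 0.003]
contact_force: [0.4, 0.6, 0.6]
finger_gap: 0.0852
gripper_force: 0.0
```

Run:
```python
from rig import r
import cv2,pickle
f=r.grab_frame("wrist");pickle.dump(f,open("f2.pkl","wb"))
cv2.imwrite("pics/w2.png",cv2.convertScaleAbs(f["img"][:,:,::-1],alpha=1.6))
o=r.observe();print(o["position"],o["tcp_rot"],o["joint_positions"])
```

```text
[ 0.5024975  -0.40170637  0.25185638] [6.91621119e-02 3.13991684e+00 2.52036305e-03] [ 0.07675962  0.34886671  0.72767783  1.45068173 -0.23352077  1.43000834
  2.33392426]
```

View pics/w2.png

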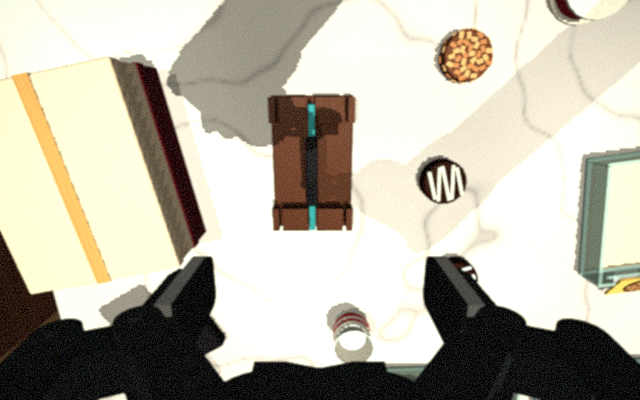

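The wrist view shows the rack at (272–354, 95–230), with the divider vertical in the image, its teal ends at (312,103) and (312,228), and its black rail at (312,170).

Run:
```python
import pickle,numpy as np
from h import *
f=pickle.load(open("f2.pkl","rb"));im=f["img"].astype(int)
m=(im[...,1]-im[...,0]>30);m[:90]=0;m[235:]=0;m[:,:290]=0;m[:,335:]=0
v,u=np.nonzero(m);print(len(u),v.min(),v.max())
for lo,hi in((90,140),(200,235)):
    s=(v>lo)&(v<hi);print(u[s].mean(),v[s].mean(),u[s].min(),u[s].max(),v[s].min(),v[s].max())
rail=(im.sum(2)<70);rail[:120]=0;rail[220:]=0;rail[:,:295]=0;rail[:,330:]=0
vv,uu=np.nonzero(rail);print("rail",uu.mean(),vv.mean(),np.percentile(vv,[2,98]),np.percentile(uu,[2,98]))
s=v<140;t=v>200
P=back(f,u[s].mean(),v[s].mean(),.045);Q=back(f,u[t].mean(),v[t].mean(),.045)
print(P,Q,np.degrees(np.arctan2((Q-P)[1],(Q-P)[0])));print("rail",back(f,uu.mean(),vv.mean(),.056))
for n,a in dict(nb=(467,56),wb=(442,181)).items():print(n,back(f,*a,.018).round(4))
```

```text
348 104 229
311.3125 118.94791666666667 308 314 104 136
311.93589743589746 216.75641025641025 309 315 205 229
rail 311.2387543252595 168.31372549019608 [123. 207.] [297.   327.68]
[ 0.45325869 -0.40537929  0.045     ] [ 0.55477069 -0.40979571  0.045     ] -2.4911603298225717
rail [ 0.50033435 -0.40759206  0.056     ]
nb [ 0.3997 -0.2458  0.018 ]
wb [ 0.5285 -0.2643  0.018 ]
```

Request:
{"op": "play_rows", "data": {"plan": [{"jaw":6,"slide":[0,-0.3,-3],"rotation":[0,0,0]},{"jaw":6,"slide":[0,-0.3,-3],"rotation":[0,0,0]},{"jaw":6,"slide":[0,0,-3],"rotation":[0,0,0]},{"jaw":6,"slide":[0,0,-3],"rotation":[0,0,0]},{"jaw":6,"slide":[0,0,-2],"rotation":[0,0,0]},{"jaw":6,"slide":[0,0,-1.5],"rotation":[0,0,0]},{"jaw":6,"slide":[0,0,-1],"rotation":[0,0,0]},{"jaw":6,"slide":[0,0,0],"rotation":[0,0,0]},{"jaw":6,"slide":[0,0,0],"rotation":[0,0,0]},{"jaw":6,"slide":[0,0,0],"rotation":[0,0,0]},{"jaw":6,"slide":[0,0,0],"rotation":[0,0,0]}]}}

```text
time_s: 4.08
position: [0.5017, -0.4109, 0.0885]
tcp_rot: [0.075, 3.138, -0.002]
contact_force: [-0.2, 0.5, -0.1]
finger_gap: 0.0603
gripper_force: 0.0
```

Request:
{"op": "play_rows", "data": {"plan": [{"jaw":6,"slide":[0,0.3,-1.5],"rotation":[0,0,0]},{"jaw":6,"slide":[0,0,-1.5],"rotation":[0,0,0]},{"jaw":6,"slide":[0,0,-0.9],"rotation":[0,0,0]},{"jaw":6,"slide":[0,0,0],"rotation":[0,0,0]},{"jaw":6,"slide":[0,0,0],"rotation":[0,0,0]},{"jaw":6,"slide":[0,0,0],"rotation":[0,0,0]}]}}

```text
time_s: 4.58
position: [0.5008, -0.4079, 0.0482]
tcp_rot: [0.076, 3.14, -0.001]
contact_force: [-0.2, 0.1, -0.5]
finger_gap: 0.06
gripper_force: 0.0
```

Request:
{"op": "play_rows", "data": {"plan": [{"jaw":0.4,"slide":[0,0,0],"rotation":[0,0,0]},{"jaw":0.4,"slide":[0,0,0],"rotation":[0,0,0]},{"jaw":0.4,"slide":[0,0,0],"rotation":[0,0,0]},{"jaw":0.4,"slide":[0,0,0],"rotation":[0,0,0]},{"jaw":0.4,"slide":[0,0,0],"rotation":[0,0,0]},{"jaw":0.4,"slide":[0,0,0],"rotation":[0,0,0]},{"jaw":0.4,"slide":[0,0,0],"rotation":[0,0,0]},{"jaw":0.4,"slide":[0,0,0],"rotation":[0,0,0]}], "newtons": 30}}

```text
time_s: 5.25
position: [0.5009, -0.4078, 0.0483]
tcp_rot: [0.076, 3.14, -0.001]
contact_force: [-0.7, -0.3, 2.7]
finger_gap: 0.0089
gripper_force: 29.9
```

Request:
{"op": "play_rows", "data": {"plan": [{"jaw":0.4,"slide":[0,0,1],"rotation":[0,0,0]},{"jaw":0.4,"slide":[0,0,1.5],"rotation":[0,0,0]},{"jaw":0.4,"slide":[0,0,2.5],"rotation":[0,0,0]},{"jaw":0.4,"slide":[0,0,3],"rotation":[0,0,0]},{"jaw":0.4,"slide":[0,0,3],"rotation":[0,0,0]},{"jaw":0.4,"slide":[0,0,2],"rotation":[0,0,0]}]}}

```text
time_s: 5.75
position: [0.5014, -0.4085, 0.1825]
tcp_rot: [0.077, 3.137, -0.003]
contact_force: [-1.0, -1.2, -0.2]
finger_gap: 0.004
gripper_force: 0.0
```

Request:
{"op": "play_rows", "data": {"plan": [{"jaw":0.4,"slide":[0.6,2,0],"rotation":[0,0,0.6]},{"jaw":0.4,"slide":[0.6,3.8,0],"rotation":[0,0,0.7]},{"jaw":0.4,"slide":[0.6,4,0],"rotation":[0,0,0.7]},{"jaw":0.4,"slide":[0.6,4,0],"rotation":[0,0,0.7]},{"jaw":0.4,"slide":[0.6,4,0],"rotation":[0,0,0.7]},{"jaw":0.4,"slide":[0.6,4,0],"rotation":[0,0,0.7]},{"jaw":0.4,"slide":[0.6,4,0],"rotation":[0,0,0.7]},{"jaw":0.4,"slide":[0.6,4,0],"rotation":[0,0,0.7]},{"jaw":0.4,"slide":[0.6,4,0],"rotation":[0,0,0.7]},{"jaw":0.4,"slide":[0.6,4,0],"rotation":[0,0,0.7]},{"jaw":0.4,"slide":[0.6,3.2,0],"rotation":[0,0,0.7]},{"jaw":0.4,"slide":[0.6,2,0],"rotation":[0,0,0.3]}]}}

```text
time_s: 6.75
position: [0.5729, 0.0277, 0.1793]
tcp_rot: [-0.149, 3.137, 0.004]
contact_force: [-0.6, 0.8, 0.8]
finger_gap: 0.0037
gripper_force: 0.0
```

Request:
{"op": "play_rows", "data": {"plan": [{"jaw":0.4,"slide":[0,0,0],"rotation":[0,0,0]},{"jaw":0.4,"slide":[0,0,0],"rotation":[0,0,0]},{"jaw":0.4,"slide":[0,0,0],"rotation":[0,0,0]},{"jaw":0.4,"slide":[0,0,0],"rotation":[0,0,0]},{"jaw":0.4,"slide":[0,0,0],"rotation":[0,0,0]}]}}

```text
time_s: 7.17
position: [0.5726, 0.0206, 0.1783]
tcp_rot: [-0.136, 3.138, -0.0]
contact_force: [-1.1, -0.4, 1.1]
finger_gap: 0.0036
gripper_force: 0.0
```

Run:
```python
from rig import r
import cv2,pickle
f=r.grab_frame("wrist");pickle.dump(f,open("f3.pkl","wb"))
cv2.imwrite("pics/w3.png",cv2.convertScaleAbs(f["img"][:,:,::-1],alpha=1.3))
o=r.observe();print(o["position"],o["tcp_rot"])
```

```text
[0.57266401 0.02092979 0.17817444] [-1.36447587e-01  3.13829609e+00 -4.98032504e-05]
```

View pics/w3.png

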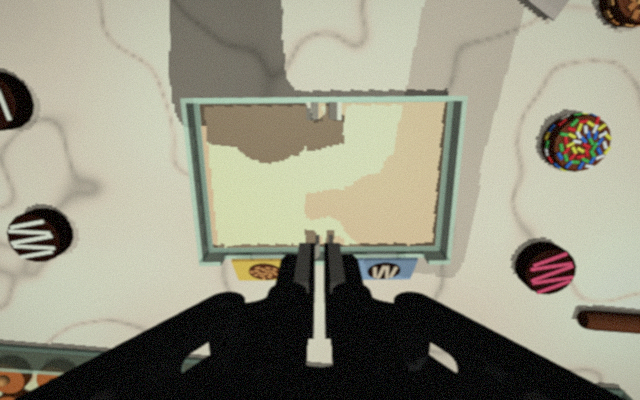

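The gripper came back empty: the jaws are shut at 3.6 mm and the divider has slipped out. This still view of the tray is useful for measuring, so I'll make a composite of the tray guides and the rack.

Run:
```python
from rig import r
import cv2,pickle,numpy as np
f=pickle.load(open("f3.pkl","rb"));t=r.grab_frame("top");s=r.grab_frame("side");pickle.dump((t,s),open("f4.pkl","wb"))
up=lambda i,k:cv2.resize(i[:,:,::-1],None,fx=k,fy=k,interpolation=cv2.INTER_CUBIC)
a=up(f["img"][85:270,175:475],2.6)           # 780x481
a=a[:400]
C=np.zeros((600,800,3),np.uint8)
C[:400,:780]=a
b=up(f["img"][225:265,275:365],2);
c=up(t["img"][145:225,445:505],2.4);d=up(s["img"][250:310,390:465],3.2)
C[405:405+c.shape[0],:c.shape[1]]=c;C[405:405+d.shape[0],200:200+d.shape[1]]=d
C[405:405+b.shape[0],460:460+b.shape[1]]=b
cv2.imwrite("pics/m4.png",cv2.convertScaleAbs(C[:600],alpha=1.5))
```

```text
(no output)
```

View pics/m4.png

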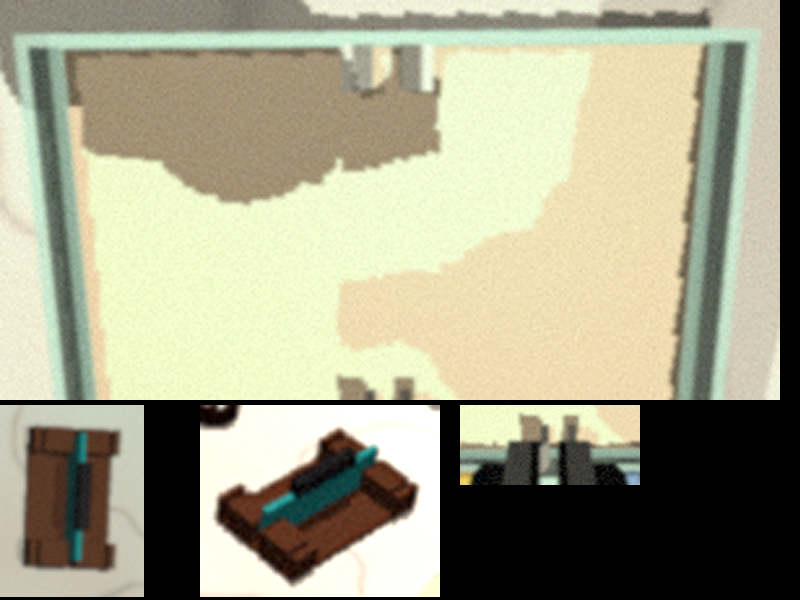

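The composite shows the divider still upright in the rack. It also shows the rear guide's slot centre at crop (388,65), the rear rim corners at (15,37) and (760,30), and the front guide's foot at (384,385).

Run:
```python
import pickle,numpy as np
from h import *
f=pickle.load(open("f3.pkl","rb"));t,s=pickle.load(open("f4.pkl","rb"))
g=lambda x,y,z:back(f,175+x/2.6,85+y/2.6,z)
C,D=g(15,38,.034),g(760,30,.034);y=(D-C);y/=np.linalg.norm(y);x=np.array([y[1],-y[0],0])
print("rear",C,D,np.linalg.norm(D-C),np.degrees(np.arctan2(-y[0],y[1])),"centre",(C+D)/2+x*.074)
print("guide rear",g(388,65,.037), "front foot",g(384,385,.008))
m=(t["img"][...,1].astype(int)-t["img"][...,0]>25);m[:150]=0;m[215:]=0;m[:,460:]=m[:,460:];m[:,:465]=0;m[:,490:]=0
v,u=np.nonzero(m);print(len(u),v.min(),v.max());P=back(t,u[v<168].mean(),v[v<168].mean(),.045);Q=back(t,u[v>200].mean(),v[v>200].mean(),.045);print(P,Q)
```

```text
rear [ 0.51463277 -0.09414551  0.034     ] [0.492467   0.13354002 0.034     ] 0.22876193297797798 5.560369370848637 centre [0.57720169 0.02686745 0.034     ]
guide rear [0.51261941 0.02081356 0.037     ] front foot [0.62882148 0.03028718 0.008     ]
98 157 209
[ 0.55321986 -0.40886117  0.045     ] [ 0.44766262 -0.40447939  0.045     ]
```

Request:
{"op": "play_rows", "data": {"plan": [{"jaw":5,"slide":[-0.6,-2,0],"rotation":[0,0,-0.6]},{"jaw":5,"slide":[-0.6,-3.8,0],"rotation":[0,0,-0.7]},{"jaw":5,"slide":[-0.6,-4,0],"rotation":[0,0,-0.7]},{"jaw":5,"slide":[-0.6,-4,0],"rotation":[0,0,-0.7]},{"jaw":5,"slide":[-0.6,-4,0],"rotation":[0,0,-0.7]},{"jaw":5,"slide":[-0.6,-4,0],"rotation":[0,0,-0.7]},{"jaw":5,"slide":[-0.6,-4,0],"rotation":[0,0,-0.7]},{"jaw":5,"slide":[-0.6,-4,0],"rotation":[0,0,-0.7]},{"jaw":5,"slide":[-0.6,-4,0],"rotation":[0,0,-0.7]},{"jaw":5,"slide":[-0.6,-4,0],"rotation":[0,0,-0.7]},{"jaw":5,"slide":[-0.6,-3,0],"rotation":[0,0,-0.6]},{"jaw":5,"slide":[-0.6,-2,0],"rotation":[0,0,-0.2]}], "newtons": 90}}

```text
time_s: 8.32
position: [0.4978, -0.4105, 0.178]
tcp_rot: [-0.079, -3.14, 0.004]
contact_force: [-0.3, 1.5, 0.5]
finger_gap: 0.0501
gripper_force: 0.0
```

Request:
{"op": "play_rows", "data": {"plan": [{"jaw":5,"slide":[0,0,-3],"rotation":[0,0,0]},{"jaw":5,"slide":[0,0,-3],"rotation":[0,0,0]},{"jaw":5,"slide":[0,0,-2],"rotation":[0,0,0]},{"jaw":5,"slide":[0,0,-1],"rotation":[0,0,0]},{"jaw":5,"slide":[0,0,0],"rotation":[0,0,0]},{"jaw":5,"slide":[0,0,0],"rotation":[0,0,0]},{"jaw":5,"slide":[0,0,0],"rotation":[0,0,0]},{"jaw":5,"slide":[0,0,0],"rotation":[0,0,0]}]}}

```text
time_s: 8.98
position: [0.5016, -0.4063, 0.0898]
tcp_rot: [0.07, 3.138, -0.002]
contact_force: [0.1, 0.3, -0.1]
finger_gap: 0.0498
gripper_force: 0.0
```

Request:
{"op": "play_rows", "data": {"plan": [{"jaw":5,"slide":[0,-0.05,-2],"rotation":[0,0,0]},{"jaw":5,"slide":[0,0,-2],"rotation":[0,0,0]},{"jaw":5,"slide":[0,0,-1],"rotation":[0,0,0]},{"jaw":5,"slide":[0,0,0],"rotation":[0,0,0]},{"jaw":5,"slide":[0,0,0],"rotation":[0,0,0]},{"jaw":5,"slide":[0,0,0],"rotation":[0,0,0]}]}}

```text
time_s: 9.48
position: [0.5015, -0.4067, 0.0393]
tcp_rot: [0.07, 3.139, -0.002]
contact_force: [-0.0, 0.3, 1.0]
finger_gap: 0.0502
gripper_force: 0.0
```

Request:
{"op": "play_rows", "data": {"plan": [{"jaw":0.0,"slide":[0,0,0],"rotation":[0,0,0]},{"jaw":0.0,"slide":[0,0,0],"rotation":[0,0,0]},{"jaw":0.0,"slide":[0,0,0],"rotation":[0,0,0]},{"jaw":0.0,"slide":[0,0,0],"rotation":[0,0,0]},{"jaw":0.0,"slide":[0,0,0],"rotation":[0,0,0]},{"jaw":0.0,"slide":[0,0,0],"rotation":[0,0,0]},{"jaw":0.0,"slide":[0,0,0],"rotation":[0,0,0]},{"jaw":0.0,"slide":[0,0,0],"rotation":[0,0,0]},{"jaw":0.0,"slide":[0,0,0],"rotation":[0,0,0]},{"jaw":0.0,"slide":[0,0,0],"rotation":[0,0,0]}]}}

```text
time_s: 10.32
position: [0.5012, -0.407, 0.0389]
tcp_rot: [0.071, 3.139, -0.002]
contact_force: [-0.4, 0.0, 5.3]
finger_gap: 0.0091
gripper_force: 88.9
```

Run:
```python
from rig import r
import cv2,pickle,numpy as np
s=r.grab_frame("side");w=r.grab_frame("wrist")
up=lambda i,k:cv2.resize(i[:,:,::-1],None,fx=k,fy=k,interpolation=cv2.INTER_CUBIC)
C=np.zeros((400,800,3),np.uint8);C[:400,:400]=up(s["img"][220:320,380:480],4);C[:,400:]=up(w["img"][150:350,220:420],2)
cv2.imwrite("pics/m5.png",cv2.convertScaleAbs(C,alpha=1.8));print(r.observe()["finger_gap"])
```

```text
0.009083869704282944
```

View pics/m5.png

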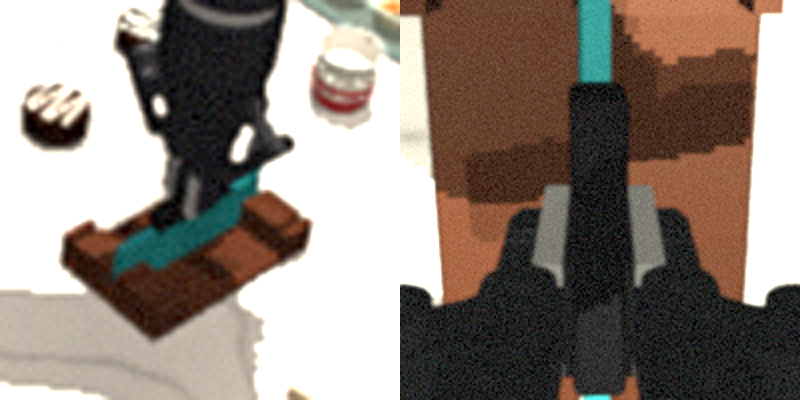

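The gripper is on the rail and the divider is upright in the rack. Next is a slow lift to check the hold.

Request:
{"op": "play_rows", "data": {"plan": [{"jaw":0.0,"slide":[0,0,0.3],"rotation":[0,0,0]},{"jaw":0.0,"slide":[0,0,0.4],"rotation":[0,0,0]},{"jaw":0.0,"slide":[0,0,0.5],"rotation":[0,0,0]},{"jaw":0.0,"slide":[0,0,0.6],"rotation":[0,0,0]},{"jaw":0.0,"slide":[0,0,0.8],"rotation":[0,0,0]},{"jaw":0.0,"slide":[0,0,1],"rotation":[0,0,0]},{"jaw":0.0,"slide":[0,0,1],"rotation":[0,0,0]},{"jaw":0.0,"slide":[0,0,1],"rotation":[0,0,0]},{"jaw":0.0,"slide":[0,0,0],"rotation":[0,0,0]}], "newtons": 110}}

```text
time_s: 11.17
position: [0.5021, -0.4069, 0.097]
tcp_rot: [0.07, 3.137, -0.003]
contact_force: [1.2, -0.4, 0.5]
finger_gap: 0.0081
gripper_force: 109.8
```

Request:
{"op": "play_rows", "data": {"plan": [{"jaw":0.0,"slide":[0.6,2,1],"rotation":[0,0,0.6]},{"jaw":0.0,"slide":[0.6,3.3,1],"rotation":[0,0,0.6]},{"jaw":0.0,"slide":[0.6,4,1],"rotation":[0,0,0.7]},{"jaw":0.0,"slide":[0.6,4,1],"rotation":[0,0,0.7]},{"jaw":0.0,"slide":[0.6,4,1],"rotation":[0,0,0.7]},{"jaw":0.0,"slide":[0.6,4,0.3],"rotation":[0,0,0.7]},{"jaw":0.0,"slide":[0.6,4,0],"rotation":[0,0,0.7]},{"jaw":0.0,"slide":[0.6,4,0],"rotation":[0,0,0.7]},{"jaw":0.0,"slide":[0.6,4,0],"rotation":[0,0,0.7]},{"jaw":0.0,"slide":[0.6,4,0],"rotation":[0,0,0.7]},{"jaw":0.0,"slide":[0.6,3.5,0],"rotation":[0,0,0.7]},{"jaw":0.0,"slide":[0.7,2.3,0],"rotation":[0,0,0]}]}}

```text
time_s: 12.17
position: [0.5734, 0.0304, 0.1469]
tcp_rot: [0.143, -3.138, -0.004]
contact_force: [-0.5, 0.3, -0.8]
finger_gap: 0.008
gripper_force: 109.8
```

Request:
{"op": "play_rows", "data": {"plan": [{"jaw":0.0,"slide":[0,0,-1],"rotation":[0,0,0]},{"jaw":0.0,"slide":[0,0,-1],"rotation":[0,0,0]},{"jaw":0.0,"slide":[0,0,-1],"rotation":[0,0,0]},{"jaw":0.0,"slide":[0,0,0],"rotation":[0,0,0]},{"jaw":0.0,"slide":[0,0,0],"rotation":[0,0,0]},{"jaw":0.0,"slide":[0,0,0],"rotation":[0,0,0]},{"jaw":0.0,"slide":[0,0,0],"rotation":[0,0,0]}]}}

```text
time_s: 12.75
position: [0.5741, 0.024, 0.1174]
tcp_rot: [-0.132, 3.138, 0.0]
contact_force: [0.6, 0.5, -1.4]
finger_gap: 0.0081
gripper_force: 109.8
```

Run:
```python
from rig import r
import cv2,pickle,numpy as np
w=r.grab_frame("wrist");s=r.grab_frame("side");pickle.dump((w,s),open("f6.pkl","wb"))
up=lambda i,k:cv2.resize(i[:,:,::-1],None,fx=k,fy=k,interpolation=cv2.INTER_CUBIC)
C=np.zeros((600,800,3),np.uint8);C[:]=up(w["img"][60:360,140:540],2);C[400:600,0:240]=up(s["img"][155:222,300:380],3)[:200]
cv2.imwrite("pics/m6.png",cv2.convertScaleAbs(C,alpha=1.5));o=r.observe();print(o["position"],o["tcp_rot"],o["finger_gap"])
```

```text
[0.57412727 0.02454481 0.11743125] [-1.33589263e-01  3.13767144e+00  4.65120936e-04] 0.008147218819337314
```

View pics/m6.png

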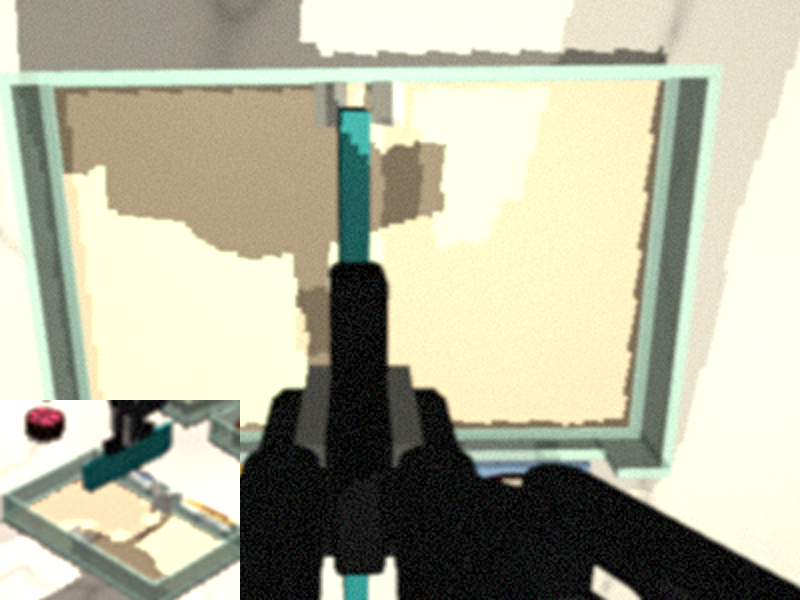

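The divider hangs upright and lines up with the tray. Its rear end is at crop (354,108) and the rear guide slot is between 335 and 370 at y≈100.

Run:
```python
import pickle,numpy as np
from h import *
w,s=pickle.load(open("f6.pkl","rb"))
g=lambda x,y,z:back(w,140+x/2,60+y/2,z)
print("div rear end",g(354,108,.122),"div near rail",g(355,262,.122),"rail ctr front/rear",g(358,270,.134),g(360,570,.134))
G=g(353,95,.037);print("guide",G)
C,D=g(0,75,.034),g(720,67,.034);y=D-C;L=np.linalg.norm(y);y/=L;x=np.array([y[1],-y[0],0])
print(C,D,L,np.degrees(np.arctan2(-y[0],y[1])),"ctr",(C+D)/2+x*.074,"from guide",G+x*.066)
p=np.array([.5741,.0243]);yaw=np.radians(4.87)
n=np.array([-np.sin(yaw),np.cos(yaw)])
print("guide offset normal to divider plane thru TCP",(G[:2]-p)@n, "div end",(g(354,108,.122)[:2]-p)@n)
```

```text
div rear end [0.51084304 0.01924224 0.122     ] div near rail [0.54244668 0.02208246 0.122     ] rail ctr front/rear [0.54082183 0.0225901  0.134     ] [0.60958131 0.02886115 0.134     ]
guide [0.51088453 0.01840894 0.037     ]
[ 0.51429408 -0.09338599  0.034     ] [0.49268505 0.13294869 0.034     ] 0.22736388697026763 5.453714520378612 ctr [0.57715459 0.02681443 0.034     ] from guide [0.57658577 0.02468169 0.037     ]
guide offset normal to divider plane thru TCP -0.000503098094605586 div end 0.0003307113065163119
```

Request:
{"op": "play_rows", "data": {"plan": [{"jaw":0.0,"slide":[0.2,0,-1],"rotation":[0,0,0.3]},{"jaw":0.0,"slide":[0,0,-1.2],"rotation":[0,0,0]},{"jaw":0.0,"slide":[0,0,-1.2],"rotation":[0,0,0]},{"jaw":0.0,"slide":[0,0,-0.8],"rotation":[0,0,0]},{"jaw":0.0,"slide":[0,0,-0.5],"rotation":[0,0,0]},{"jaw":0.0,"slide":[0,0,-0.5],"rotation":[0,0,0]},{"jaw":0.0,"slide":[0,0,-0.4],"rotation":[0,0,0]},{"jaw":0.0,"slide":[0,0,0],"rotation":[0,0,0]},{"jaw":0.0,"slide":[0,0,0],"rotation":[0,0,0]}]}}

```text
time_s: 13.6
position: [0.5758, 0.025, 0.0609]
tcp_rot: [-0.143, 3.138, 0.0]
contact_force: [-0.0, 0.4, -1.4]
finger_gap: 0.0083
gripper_force: 109.8
```

Request:
{"op": "play_rows", "data": {"plan": [{"jaw":0.0,"slide":[0,0,-0.4],"rotation":[0,0,0]},{"jaw":0.0,"slide":[0,0,-0.4],"rotation":[0,0,0]},{"jaw":0.0,"slide":[0,0,-0.4],"rotation":[0,0,0]},{"jaw":0.0,"slide":[0,0,0],"rotation":[0,0,0]}]}}

```text
time_s: 13.93
position: [0.5754, 0.0256, 0.048]
tcp_rot: [0.144, -3.138, -0.001]
contact_force: [-0.3, 0.9, -0.9]
finger_gap: 0.0085
gripper_force: 109.7
```

Request:
{"op": "play_rows", "data": {"plan": [{"jaw":0.0,"slide":[0,0,-0.4],"rotation":[0,0,0]},{"jaw":0.0,"slide":[0,0,-0.3],"rotation":[0,0,0]},{"jaw":0.0,"slide":[0,0,-0.3],"rotation":[0,0,0]},{"jaw":0.0,"slide":[0,0,-0.2],"rotation":[0,0,0]},{"jaw":0.0,"slide":[0,0,0],"rotation":[0,0,0]},{"jaw":0.0,"slide":[0,0,0],"rotation":[0,0,0]}]}}

```text
time_s: 14.43
position: [0.5758, 0.0254, 0.037]
tcp_rot: [-0.143, 3.138, 0.001]
contact_force: [-0.9, 3.0, 2.2]
finger_gap: 0.0085
gripper_force: 110.3
```

Request:
{"op": "play_rows", "data": {"plan": [{"jaw":0.0,"slide":[0,0,-0.1],"rotation":[0,0,0]},{"jaw":0.0,"slide":[0,0,0],"rotation":[0,0,0]},{"jaw":4,"slide":[0,0,0],"rotation":[0,0,0]},{"jaw":4,"slide":[0,0,0],"rotation":[0,0,0]},{"jaw":4,"slide":[0,0,0],"rotation":[0,0,0]},{"jaw":4,"slide":[0,0,0],"rotation":[0,0,0]},{"jaw":4,"slide":[0,0,1],"rotation":[0,0,0]},{"jaw":4,"slide":[0,0,2],"rotation":[0,0,0]},{"jaw":4,"slide":[0,0,3],"rotation":[0,0,0]},{"jaw":4,"slide":[0,0,3.5],"rotation":[0,0,0]},{"jaw":4,"slide":[0,0,2],"rotation":[0,0,0]}], "newtons": 40}}

```text
time_s: 15.35
position: [0.5773, 0.0245, 0.1551]
tcp_rot: [-0.142, 3.134, 0.0]
contact_force: [1.0, 0.2, 0.6]
finger_gap: 0.0397
gripper_force: 0.0
```

Request:
{"op": "play_rows", "data": {"plan": [{"jaw":7.5,"slide":[0,0,0],"rotation":[0,0,0]},{"jaw":7.5,"slide":[0,0,0],"rotation":[0,0,0]},{"jaw":7.5,"slide":[0,0,0],"rotation":[0,0,0]},{"jaw":7.5,"slide":[0,0,0],"rotation":[0,0,0]}]}}

```text
time_s: 15.68
position: [0.5748, 0.025, 0.1496]
tcp_rot: [0.143, -3.136, 0.0]
contact_force: [0.0, 0.1, 0.1]
finger_gap: 0.0748
gripper_force: 0.0
```

Run:
```python
from rig import r
import cv2,pickle,numpy as np
w=r.grab_frame("wrist");s=r.grab_frame("side");t=r.grab_frame("top");pickle.dump((w,s,t),open("f7.pkl","wb"))
up=lambda i,k:cv2.resize(i[:,:,::-1],None,fx=k,fy=k,interpolation=cv2.INTER_CUBIC)
C=np.zeros((600,800,3),np.uint8);C[:400,:640]=w["img"][:,:,::-1];C[400:600,0:240]=up(s["img"][165:232,300:380],3)[:200]
cv2.imwrite("pics/m7.png",cv2.convertScaleAbs(C,alpha=1.5));o=r.observe();print(o["position"],o["tcp_rot"],o["finger_gap"])
```

```text
[0.57501061 0.02495174 0.1496957 ] [ 1.43104920e-01 -3.13623495e+00  6.92037541e-04] 0.07463929692296799
```

View pics/m7.png

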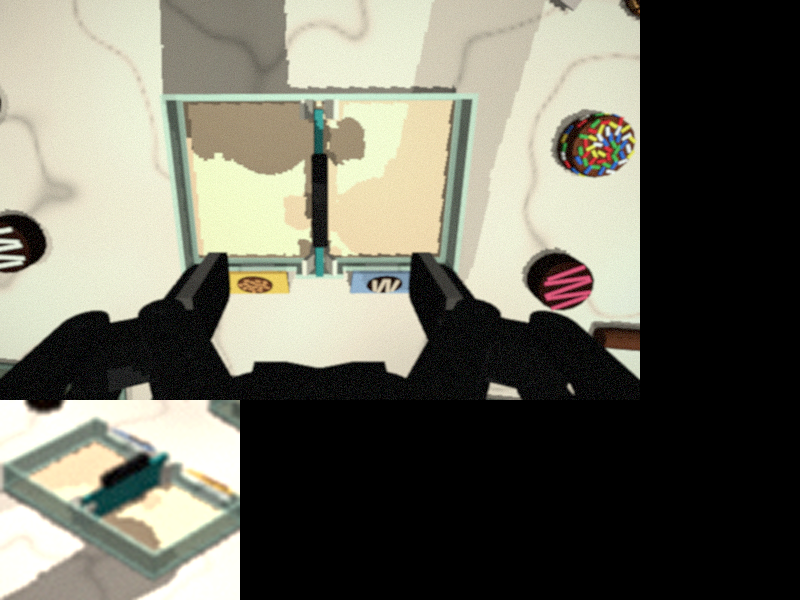

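The divider is home between the guides and upright: it runs (319,108)–(319,275) in the wrist view, and the side inset agrees. Now the white biscuit at (0.649,-0.241).

Request:
{"op": "play_rows", "data": {"plan": [{"jaw":7.5,"slide":[0.9,-3.3,-0.4],"rotation":[0,0,0]},{"jaw":7.5,"slide":[0.9,-3.3,-0.6],"rotation":[0,0,0]},{"jaw":7.5,"slide":[0.9,-3.3,-0.6],"rotation":[0,0,0]},{"jaw":7.5,"slide":[0.9,-3.3,-0.6],"rotation":[0,0,0]},{"jaw":7.5,"slide":[0.9,-3.3,-0.7],"rotation":[0,0,0]},{"jaw":7.5,"slide":[0.9,-3.4,-0.7],"rotation":[0,0,0]},{"jaw":7.5,"slide":[1,-3.4,-0.7],"rotation":[0,0,0]},{"jaw":7.5,"slide":[1,-3.3,-0.7],"rotation":[0,0,0]},{"jaw":7.5,"slide":[0,0,0],"rotation":[0,0,0]},{"jaw":7.5,"slide":[0,0,0],"rotation":[0,0,0]},{"jaw":7.5,"slide":[0,0,0],"rotation":[0,0,0]},{"jaw":7.5,"slide":[0,0,0],"rotation":[0,0,0]}]}}

```text
time_s: 16.83
position: [0.65, -0.2388, 0.1006]
tcp_rot: [0.147, -3.138, -0.003]
contact_force: [-0.9, 0.8, 1.2]
finger_gap: 0.0748
gripper_force: 0.0
```

Run:
```python
from rig import r
import cv2,numpy as np
from h import *
w=r.grab_frame("wrist");o=r.observe();print(o["position"])
im=w["img"].astype(int)
u,v=proj(w,[.649,-.241,.022]);print("expected px",u,v)
cv2.imwrite("pics/m8.png",cv2.convertScaleAbs(w["img"][:,:,::-1],alpha=1.5))
```

```text
[ 0.65021695 -0.23865009  0.10088247]
expected px 313.8378557419415 203.03905258895477
```

View pics/m8.png

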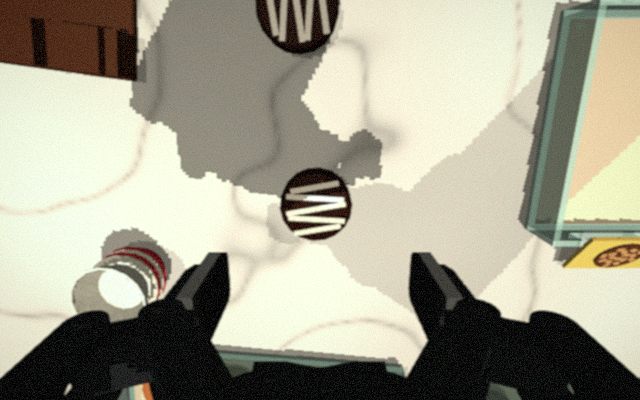

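The white biscuit is at (316,204) against an expected (314,203), so the estimate holds. Descend and grip.

Request:
{"op": "play_rows", "data": {"plan": [{"jaw":7.5,"slide":[-0.1,-0.2,-2],"rotation":[0,0,0]},{"jaw":7.5,"slide":[0,0,-2.5],"rotation":[0,0,0]},{"jaw":7.5,"slide":[0,0,-2],"rotation":[0,0,0]},{"jaw":7.5,"slide":[0,0,-1.3],"rotation":[0,0,0]},{"jaw":7.5,"slide":[0,0,0],"rotation":[0,0,0]},{"jaw":7.5,"slide":[0,0,0],"rotation":[0,0,0]},{"jaw":4,"slide":[0,0,0],"rotation":[0,0,0]},{"jaw":4,"slide":[0,0,0],"rotation":[0,0,0]},{"jaw":4,"slide":[0,0,0],"rotation":[0,0,0]},{"jaw":4,"slide":[0,0,0],"rotation":[0,0,0]},{"jaw":4,"slide":[0,0,0],"rotation":[0,0,0]},{"jaw":4,"slide":[0,0,0],"rotation":[0,0,0]}], "newtons": 40}}

```text
time_s: 17.88
position: [0.6489, -0.243, 0.0232]
tcp_rot: [-0.143, 3.138, 0.0]
contact_force: [0.4, -0.7, -0.5]
finger_gap: 0.0398
gripper_force: 0.0
```

Request:
{"op": "play_rows", "data": {"plan": [{"jaw":7.5,"slide":[0,0,0],"rotation":[0,0,0]},{"jaw":7.5,"slide":[0,0,0],"rotation":[0,0,0]},{"jaw":7.5,"slide":[0,0,0],"rotation":[0,0,0]}]}}

```text
time_s: 18.13
position: [0.6487, -0.243, 0.0228]
tcp_rot: [0.143, -3.138, -0.0]
contact_force: [-0.5, 0.0, 0.3]
finger_gap: 0.0739
gripper_force: 0.0
```

Run:
```python
from rig import r
import cv2,numpy as np
from h import *
w=r.grab_frame("wrist");s=r.grab_frame("side");o=r.observe();print(o["position"],o["finger_gap"])
print("tcp px",proj(w,o["position"]),proj(w,[.649,-.241,.011]))
up=lambda i,k:cv2.resize(i[:,:,::-1],None,fx=k,fy=k,interpolation=cv2.INTER_CUBIC)
C=np.zeros((560,800,3),np.uint8);C[:400,:640]=w["img"][:,:,::-1]
u,v=map(int,proj(s,[.649,-.241,.011]));print(u,v)
d=up(s["img"][v-30:v+20,u-40:u+40],5)
C[310:560,400:]=d
cv2.imwrite("pics/m9.png",cv2.convertScaleAbs(C,alpha=1.7))
```

```text
[ 0.6487267  -0.24297505  0.02281563] 0.0748497299195457
tcp px (np.float64(316.07608979493216), np.float64(254.9706383991434)) (np.float64(320.2231668796708), np.float64(245.51899769386927))
416 228
```

View pics/m9.png

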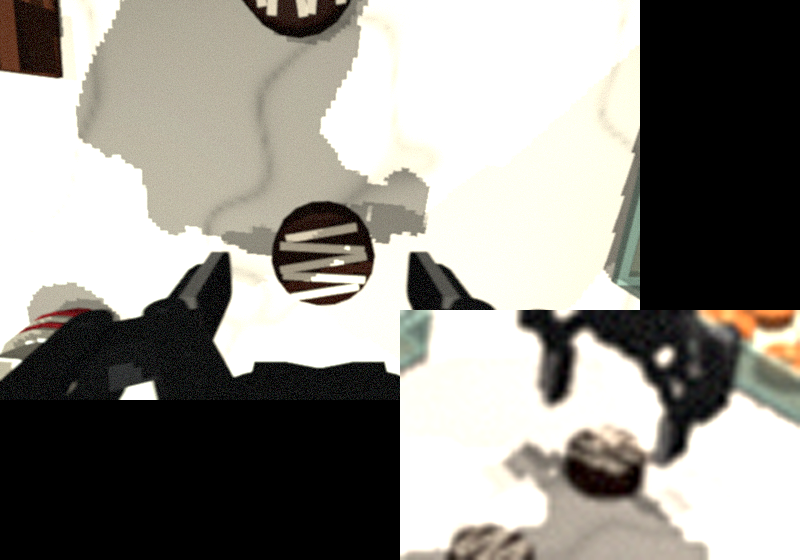

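The biscuit is undisturbed at (323,253) and the fingertips passed over its top, so I need to go lower. I'll step down while watching the force.

Request:
{"op": "play_rows", "data": {"plan": [{"jaw":7.5,"slide":[0,0.2,-0.4],"rotation":[0,0,0]},{"jaw":7.5,"slide":[0,0,-0.4],"rotation":[0,0,0]},{"jaw":7.5,"slide":[0,0,-0.3],"rotation":[0,0,0]},{"jaw":7.5,"slide":[0,0,0],"rotation":[0,0,0]},{"jaw":7.5,"slide":[0,0,0],"rotation":[0,0,0]}]}}

```text
time_s: 18.65
position: [0.6484, -0.2408, 0.0113]
tcp_rot: [0.143, -3.137, -0.001]
contact_force: [-0.0, -0.9, 0.1]
finger_gap: 0.075
gripper_force: 0.0
```

Request:
{"op": "play_rows", "data": {"plan": [{"jaw":6,"slide":[0,0,0],"rotation":[0,0,0]},{"jaw":5.5,"slide":[0,0,0],"rotation":[0,0,0]},{"jaw":5,"slide":[0,0,0],"rotation":[0,0,0]},{"jaw":4.5,"slide":[0,0,0],"rotation":[0,0,0]},{"jaw":4,"slide":[0,0,0],"rotation":[0,0,0]},{"jaw":4,"slide":[0,0,0],"rotation":[0,0,0]}]}}

```text
time_s: 19.15
position: [0.6496, -0.2414, 0.0132]
tcp_rot: [-0.143, 3.136, -0.001]
contact_force: [-1.3, 0.2, 4.9]
finger_gap: 0.0402
gripper_force: 2.7
```

Request:
{"op": "play_rows", "data": {"plan": [{"jaw":3.5,"slide":[0,0,0.2],"rotation":[0,0,0]},{"jaw":3,"slide":[0,0,0],"rotation":[0,0,0]},{"jaw":2.5,"slide":[0,0,0],"rotation":[0,0,0]},{"jaw":2.5,"slide":[0,0,0],"rotation":[0,0,0]},{"jaw":2.5,"slide":[0,0,0],"rotation":[0,0,0]},{"jaw":2.5,"slide":[0,0,0],"rotation":[0,0,0]}]}}

```text
time_s: 19.65
position: [0.6493, -0.2411, 0.0146]
tcp_rot: [-0.143, 3.137, -0.0]
contact_force: [-0.6, 0.7, 5.3]
finger_gap: 0.0249
gripper_force: 2.7
```

The fingertips are resting on the biscuit top: at this opening they stand about 7 mm behind the TCP. I'll open and go lower in small guarded steps.

Request:
{"op": "play_rows", "data": {"plan": [{"jaw":7.5,"slide":[0,0,0.6],"rotation":[0,0,0]},{"jaw":7.5,"slide":[0,0,0],"rotation":[0,0,0]},{"jaw":7.5,"slide":[0,0,0],"rotation":[0,0,0]},{"jaw":7.5,"slide":[0,0,0],"rotation":[0,0,0]},{"jaw":7.5,"slide":[0,0,0],"rotation":[0,0,0]}]}}

```text
time_s: 20.07
position: [0.6484, -0.2408, 0.0194]
tcp_rot: [0.143, -3.138, -0.0]
contact_force: [-0.5, 0.2, -0.0]
finger_gap: 0.0749
gripper_force: 0.0
```

Run:
```python
from rig import r
import cv2,numpy as np
from h import *
w=r.grab_frame("wrist");o=r.observe();print(o["position"],o["finger_gap"])
g=w["img"].sum(2);m=((g<150)).astype(np.uint8);m[:150]=0
# biscuit between fingers
sub=m[180:325,235:405];n,l,st,ce=cv2.connectedComponentsWithStats(sub)
for i in range(1,n):
    if st[i][4]>200:print(st[i]+[235,180,0,0,0],ce[i]+[235,180])
print("tcp px",proj(w,o["position"]));print(back(w,323,253,.022))
```

```text
[ 0.64844957 -0.24085259  0.01943717] 0.07515218528420844
[ 266  204  104   93 4657] [316.90272708 245.26712476]
[299 296  53  13 311] [325.65273312 302.94855305]
tcp px (np.float64(315.96691991495777), np.float64(255.00540227915306))
[ 0.64597892 -0.23786093  0.022     ]
```

Request:
{"op": "play_rows", "data": {"plan": [{"jaw":7.5,"slide":[0,0,-0.5],"rotation":[0,0,0]},{"jaw":7.5,"slide":[0,0,-0.5],"rotation":[0,0,0]},{"jaw":7.5,"slide":[0,0,-0.4],"rotation":[0,0,0]},{"jaw":7.5,"slide":[0,0,0],"rotation":[0,0,0]},{"jaw":7.5,"slide":[0,0,0],"rotation":[0,0,0]}]}}

```text
time_s: 20.53
position: [0.6483, -0.2408, 0.0051]
tcp_rot: [0.143, -3.137, -0.001]
contact_force: [0.5, 0.0, 0.5]
finger_gap: 0.0752
gripper_force: 0.0
```

Request:
{"op": "play_rows", "data": {"plan": [{"jaw":7.5,"slide":[0,0,-0.3],"rotation":[0,0,0]},{"jaw":7.5,"slide":[0,0,-0.3],"rotation":[0,0,0]},{"jaw":7.5,"slide":[0,0,0],"rotation":[0,0,0]},{"jaw":7.5,"slide":[0,0,0],"rotation":[0,0,0]}]}}

```text
time_s: 20.87
position: [0.6485, -0.2409, -0.0004]
tcp_rot: [0.143, -3.138, -0.0]
contact_force: [-0.2, 0.1, 0.1]
finger_gap: 0.0747
gripper_force: 0.0
```

No floor contact at TCP z ≈ 0, so close.

Request:
{"op": "play_rows", "data": {"plan": [{"jaw":6,"slide":[0,0,0],"rotation":[0,0,0]},{"jaw":5.5,"slide":[0,0,0],"rotation":[0,0,0]},{"jaw":5,"slide":[0,0,0],"rotation":[0,0,0]},{"jaw":4.5,"slide":[0,0,0],"rotation":[0,0,0]},{"jaw":3.5,"slide":[0,0,0],"rotation":[0,0,0]},{"jaw":3.5,"slide":[0,0,0],"rotation":[0,0,0]},{"jaw":3.5,"slide":[0,0,0],"rotation":[0,0,0]}]}}

```text
time_s: 21.45
position: [0.6492, -0.2413, 0.0005]
tcp_rot: [-0.143, 3.137, -0.001]
contact_force: [-0.8, 0.2, 4.2]
finger_gap: 0.0488
gripper_force: 41.6
```

Request:
{"op": "play_rows", "data": {"plan": [{"jaw":3.5,"slide":[0,0,0.5],"rotation":[0,0,0]},{"jaw":3.5,"slide":[0,0,1],"rotation":[0,0,0]},{"jaw":3.5,"slide":[0,0,2],"rotation":[0,0,0]},{"jaw":3.5,"slide":[0,0,2.5],"rotation":[0,0,0]},{"jaw":3.5,"slide":[0,0,2.5],"rotation":[0,0,0]},{"jaw":3.5,"slide":[0,0,2],"rotation":[0,0,0]},{"jaw":3.5,"slide":[0,0,1],"rotation":[0,0,0]}]}}

```text
time_s: 22.03
position: [0.6501, -0.2417, 0.1187]
tcp_rot: [-0.143, 3.134, -0.002]
contact_force: [-0.2, -0.8, -1.0]
finger_gap: 0.0481
gripper_force: 41.4
```

Request:
{"op": "play_rows", "data": {"plan": [{"jaw":3.5,"slide":[-0.3,2,0],"rotation":[0,0,0]},{"jaw":3.5,"slide":[-0.4,3,0],"rotation":[0,0,0]},{"jaw":3.5,"slide":[-0.4,3.3,0],"rotation":[0,0,0]},{"jaw":3.5,"slide":[-0.4,3.3,0],"rotation":[0,0,0]},{"jaw":3.5,"slide":[-0.4,3.3,0],"rotation":[0,0,0]},{"jaw":3.5,"slide":[-0.4,3.3,0],"rotation":[0,0,0]},{"jaw":3.5,"slide":[-0.4,3.3,0],"rotation":[0,0,0]},{"jaw":3.5,"slide":[-0.4,3.3,0],"rotation":[0,0,0]},{"jaw":3.5,"slide":[-0.4,3.3,0],"rotation":[0,0,0]},{"jaw":3.5,"slide":[-0.4,2.5,0],"rotation":[0,0,0]},{"jaw":3.5,"slide":[-0.7,2,0],"rotation":[0,0,0]},{"jaw":3.5,"slide":[0,0,0],"rotation":[0,0,0]}]}}

```text
time_s: 23.03
position: [0.6007, 0.0922, 0.1141]
tcp_rot: [0.156, -3.135, -0.006]
contact_force: [0.2, 1.3, -0.5]
finger_gap: 0.0482
gripper_force: 41.4
```

Request:
{"op": "play_rows", "data": {"plan": [{"jaw":3.5,"slide":[0,0,-1],"rotation":[0,0,0]},{"jaw":3.5,"slide":[0,0,-1],"rotation":[0,0,0]},{"jaw":3.5,"slide":[0,0,-1],"rotation":[0,0,0]},{"jaw":3.5,"slide":[0,0,0],"rotation":[0,0,0]},{"jaw":3.5,"slide":[0,0,0],"rotation":[0,0,0]},{"jaw":3.5,"slide":[0,0,0],"rotation":[0,0,0]}]}}

```text
time_s: 23.53
position: [0.6029, 0.084, 0.0846]
tcp_rot: [0.141, -3.138, 0.001]
contact_force: [0.1, 0.4, -0.2]
finger_gap: 0.0483
gripper_force: 41.4
```

Request:
{"op": "play_rows", "data": {"plan": [{"jaw":3.5,"slide":[0,0,-1.5],"rotation":[0,0,0]},{"jaw":3.5,"slide":[0,0,-2],"rotation":[0,0,0]},{"jaw":3.5,"slide":[0,0,-1.5],"rotation":[0,0,0]},{"jaw":3.5,"slide":[0,0,-1],"rotation":[0,0,0]},{"jaw":3.5,"slide":[0,0,-0.7],"rotation":[0,0,0]},{"jaw":3.5,"slide":[0,0,-0.6],"rotation":[0,0,0]},{"jaw":3.5,"slide":[0,0,-0.5],"rotation":[0,0,0]},{"jaw":3.5,"slide":[0,0,0],"rotation":[0,0,0]},{"jaw":3.5,"slide":[0,0,0],"rotation":[0,0,0]},{"jaw":3.5,"slide":[0,0,0],"rotation":[0,0,0]}]}}

```text
time_s: 24.37
position: [0.6033, 0.0851, 0.0076]
tcp_rot: [-0.143, 3.137, 0.001]
contact_force: [-0.1, -0.7, -1.7]
finger_gap: 0.048
gripper_force: 41.4
```

Request:
{"op": "play_rows", "data": {"plan": [{"jaw":3.5,"slide":[0,0,-0.2],"rotation":[0,0,0]},{"jaw":3.5,"slide":[0,0,0],"rotation":[0,0,0]},{"jaw":5.5,"slide":[0,0,0],"rotation":[0,0,0]},{"jaw":6.2,"slide":[0,0,0],"rotation":[0,0,0]},{"jaw":6.2,"slide":[0,0,0],"rotation":[0,0,0]},{"jaw":6.2,"slide":[0,0,0],"rotation":[0,0,0]},{"jaw":6.2,"slide":[0,0,1],"rotation":[0,0,0]},{"jaw":6.2,"slide":[0,0,2],"rotation":[0,0,0]},{"jaw":6.2,"slide":[0,0,3],"rotation":[0,0,0]},{"jaw":6.2,"slide":[0,0,3],"rotation":[0,0,0]},{"jaw":6.2,"slide":[0,0,2],"rotation":[0,0,0]}]}}

```text
time_s: 25.28
position: [0.604, 0.0849, 0.1186]
tcp_rot: [-0.142, 3.135, 0.001]
contact_force: [1.0, 0.3, -0.3]
finger_gap: 0.0618
gripper_force: 0.0
```

Request:
{"op": "play_rows", "data": {"plan": [{"jaw":7.5,"slide":[-0.7,-2,0],"rotation":[0,0,0]},{"jaw":7.5,"slide":[-0.7,-3.2,0],"rotation":[0,0,0]},{"jaw":7.5,"slide":[-0.7,-3.5,0],"rotation":[0,0,0]},{"jaw":7.5,"slide":[-0.7,-3.5,0],"rotation":[0,0,0]},{"jaw":7.5,"slide":[-0.7,-3.5,0],"rotation":[0,0,0]},{"jaw":7.5,"slide":[-0.7,-3.5,0],"rotation":[0,0,0]},{"jaw":7.5,"slide":[-0.7,-3.5,0],"rotation":[0,0,0]},{"jaw":7.5,"slide":[-0.7,-3.5,0],"rotation":[0,0,0]},{"jaw":7.5,"slide":[-0.7,-3.5,0],"rotation":[0,0,0]},{"jaw":7.5,"slide":[-0.7,-3.2,0],"rotation":[0,0,0]},{"jaw":7.5,"slide":[-0.5,-2,0],"rotation":[0,0,0]},{"jaw":7.5,"slide":[0,0,0],"rotation":[0,0,0]}]}}

```text
time_s: 26.28
position: [0.5251, -0.2709, 0.1162]
tcp_rot: [-0.129, 3.139, -0.006]
contact_force: [-0.4, -0.8, -0.3]
finger_gap: 0.0748
gripper_force: 0.0
```

Request:
{"op": "play_rows", "data": {"plan": [{"jaw":7.5,"slide":[0,0,-1],"rotation":[0,0,0]},{"jaw":7.5,"slide":[0,0,-1],"rotation":[0,0,0]},{"jaw":7.5,"slide":[0,0,0],"rotation":[0,0,0]},{"jaw":7.5,"slide":[0,0,0],"rotation":[0,0,0]},{"jaw":7.5,"slide":[0,0,0],"rotation":[0,0,0]}]}}

```text
time_s: 26.7
position: [0.5281, -0.2626, 0.0945]
tcp_rot: [0.147, -3.138, -0.001]
contact_force: [1.2, -0.3, 0.5]
finger_gap: 0.0749
gripper_force: 0.0
```

```bash
cat > loc.py <<'E'
# wrist-frame biscuit localisation: dark/brown round blobs near an expected point
from rig import r
import sys,cv2,numpy as np
from h import *
X=[float(a) for a in sys.argv[1:3]]
w=r.grab_frame("wrist");o=r.observe();print(o["position"].round(4))
hsv=cv2.cvtColor(w["img"],cv2.COLOR_RGB2HSV);u,v=proj(w,X+[.018]);print("exp px",u,v)
b=cv2.medianBlur(w["img"],5);m=((b.max(2)<70)|((hsv[...,1]>110)&(b[...,2]<80))).astype(np.uint8)
m=cv2.morphologyEx(m,cv2.MORPH_CLOSE,np.ones((9,9)))
m[250:]=0
n,l,st,ce=cv2.connectedComponentsWithStats(m)
for i in range(1,n):
    if st[i][4]>600:
        x,y,W,H,_=st[i];print(st[i],"->",back(w,x+W/2,y+H/2,.016).round(4))
E
python3 loc.py .5275 -.264
```

```text
[ 0.5282 -0.263   0.0949]
exp px 315.01490464707973 204.76708458737218
[ 323    0   89   45 2913] -> [ 0.4139 -0.2434  0.016 ]
[    0    15   180   235 32193] -> [ 0.4936 -0.4108  0.016 ]
[ 283  169   71   74 2961] -> [ 0.5288 -0.2615  0.016 ]
```

Request:
{"op": "play_rows", "data": {"plan": [{"jaw":7.5,"slide":[0,0.1,-2],"rotation":[0,0,0]},{"jaw":7.5,"slide":[0,0,-2.5],"rotation":[0,0,0]},{"jaw":7.5,"slide":[0,0,-2],"rotation":[0,0,0]},{"jaw":7.5,"slide":[0,0,-1.2],"rotation":[0,0,0]},{"jaw":7.5,"slide":[0,0,-1],"rotation":[0,0,0]},{"jaw":7.5,"slide":[0,0,-0.6],"rotation":[0,0,0]},{"jaw":7.5,"slide":[0,0,0],"rotation":[0,0,0]},{"jaw":7.5,"slide":[0,0,0],"rotation":[0,0,0]},{"jaw":7.5,"slide":[0,0,0],"rotation":[0,0,0]}]}}

```text
time_s: 27.5
position: [0.5286, -0.2635, 0.0029]
tcp_rot: [-0.143, 3.137, -0.001]
contact_force: [0.2, 0.4, 0.5]
finger_gap: 0.0754
gripper_force: 0.0
```

Request:
{"op": "play_rows", "data": {"plan": [{"jaw":6,"slide":[0,0,0],"rotation":[0,0,0]},{"jaw":5.5,"slide":[0,0,0],"rotation":[0,0,0]},{"jaw":5,"slide":[0,0,0],"rotation":[0,0,0]},{"jaw":4.5,"slide":[0,0,0],"rotation":[0,0,0]},{"jaw":3.5,"slide":[0,0,0],"rotation":[0,0,0]},{"jaw":3.5,"slide":[0,0,0],"rotation":[0,0,0]},{"jaw":3.5,"slide":[0,0,0],"rotation":[0,0,0]}]}}

```text
time_s: 28.08
position: [0.5283, -0.2632, 0.0028]
tcp_rot: [-0.143, 3.137, -0.0]
contact_force: [-2.1, 0.6, 5.2]
finger_gap: 0.0484
gripper_force: 40.8
```

Request:
{"op": "play_rows", "data": {"plan": [{"jaw":3.5,"slide":[0,0,0.5],"rotation":[0,0,0]},{"jaw":3.5,"slide":[0,0,1],"rotation":[0,0,0]},{"jaw":3.5,"slide":[0,0,2],"rotation":[0,0,0]},{"jaw":3.5,"slide":[0,0,2.5],"rotation":[0,0,0]},{"jaw":3.5,"slide":[0,0,2.5],"rotation":[0,0,0]},{"jaw":3.5,"slide":[0,0,2],"rotation":[0,0,0]},{"jaw":3.5,"slide":[0,0,1],"rotation":[0,0,0]}]}}

```text
time_s: 28.67
position: [0.5291, -0.2639, 0.1204]
tcp_rot: [-0.142, 3.134, -0.002]
contact_force: [0.4, -0.9, 0.3]
finger_gap: 0.0478
gripper_force: 41.3
```

Request:
{"op": "play_rows", "data": {"plan": [{"jaw":3.5,"slide":[0.1,2,0],"rotation":[0,0,0]},{"jaw":3.5,"slide":[0.1,3.3,0],"rotation":[0,0,0]},{"jaw":3.5,"slide":[0.1,3.5,0],"rotation":[0,0,0]},{"jaw":3.5,"slide":[0.1,3.5,0],"rotation":[0,0,0]},{"jaw":3.5,"slide":[0.1,3.5,0],"rotation":[0,0,0]},{"jaw":3.5,"slide":[0.1,3.5,0],"rotation":[0,0,0]},{"jaw":3.5,"slide":[0.1,3.5,0],"rotation":[0,0,0]},{"jaw":3.5,"slide":[0.1,3.5,0],"rotation":[0,0,0]},{"jaw":3.5,"slide":[0.1,3.5,0],"rotation":[0,0,0]},{"jaw":3.5,"slide":[0.1,2.5,0],"rotation":[0,0,0]},{"jaw":3.5,"slide":[0,2,0],"rotation":[0,0,0]},{"jaw":3.5,"slide":[0,0,0],"rotation":[0,0,0]}]}}

```text
time_s: 29.67
position: [0.537, 0.0862, 0.1165]
tcp_rot: [0.155, -3.137, -0.004]
contact_force: [0.3, 0.1, 0.1]
finger_gap: 0.0479
gripper_force: 41.3
```

Request:
{"op": "play_rows", "data": {"plan": [{"jaw":3.5,"slide":[0,0,-1],"rotation":[0,0,0]},{"jaw":3.5,"slide":[0,0,-1],"rotation":[0,0,0]},{"jaw":3.5,"slide":[0,0,-1],"rotation":[0,0,0]},{"jaw":3.5,"slide":[0,0,0],"rotation":[0,0,0]},{"jaw":3.5,"slide":[0,0,0],"rotation":[0,0,0]},{"jaw":3.5,"slide":[0,0,0],"rotation":[0,0,0]}]}}

```text
time_s: 30.17
position: [0.5378, 0.0791, 0.0867]
tcp_rot: [0.141, -3.138, 0.0]
contact_force: [0.7, -0.6, -0.9]
finger_gap: 0.0479
gripper_force: 41.3
```

Good spot. Lower 7.9 cm, release, and lift.

Request:
{"op": "play_rows", "data": {"plan": [{"jaw":3.5,"slide":[0,0,-1.5],"rotation":[0,0,0]},{"jaw":3.5,"slide":[0,0,-2],"rotation":[0,0,0]},{"jaw":3.5,"slide":[0,0,-1.5],"rotation":[0,0,0]},{"jaw":3.5,"slide":[0,0,-1],"rotation":[0,0,0]},{"jaw":3.5,"slide":[0,0,-0.7],"rotation":[0,0,0]},{"jaw":3.5,"slide":[0,0,-0.6],"rotation":[0,0,0]},{"jaw":3.5,"slide":[0,0,-0.6],"rotation":[0,0,0]},{"jaw":3.5,"slide":[0,0,0],"rotation":[0,0,0]},{"jaw":3.5,"slide":[0,0,0],"rotation":[0,0,0]},{"jaw":3.5,"slide":[0,0,0],"rotation":[0,0,0]}]}}

```text
time_s: 31.0
position: [0.5383, 0.0801, 0.0084]
tcp_rot: [-0.143, 3.137, 0.001]
contact_force: [0.2, 0.3, -0.8]
finger_gap: 0.0479
gripper_force: 41.4
```

Request:
{"op": "play_rows", "data": {"plan": [{"jaw":5.5,"slide":[0,0,0],"rotation":[0,0,0]},{"jaw":6.2,"slide":[0,0,0],"rotation":[0,0,0]},{"jaw":6.2,"slide":[0,0,0],"rotation":[0,0,0]},{"jaw":6.2,"slide":[0,0,0],"rotation":[0,0,0]},{"jaw":6.2,"slide":[0,0,1],"rotation":[0,0,0]},{"jaw":6.2,"slide":[0,0,2],"rotation":[0,0,0]},{"jaw":6.2,"slide":[0,0,3],"rotation":[0,0,0]},{"jaw":6.2,"slide":[0,0,3],"rotation":[0,0,0]},{"jaw":6.2,"slide":[0,0,2],"rotation":[0,0,0]}]}}

```text
time_s: 31.75
position: [0.539, 0.0799, 0.1214]
tcp_rot: [-0.142, 3.135, 0.001]
contact_force: [0.5, 0.0, -0.3]
finger_gap: 0.0618
gripper_force: 0.0
```

Request:
{"op": "play_rows", "data": {"plan": [{"jaw":6.2,"slide":[-0.9,-2,0],"rotation":[0,0,0]},{"jaw":7.5,"slide":[-1.3,-3,0],"rotation":[0,0,0]},{"jaw":7.5,"slide":[-1.4,-3.2,0],"rotation":[0,0,0]},{"jaw":7.5,"slide":[-1.4,-3.2,0],"rotation":[0,0,0]},{"jaw":7.5,"slide":[-1.4,-3.2,0],"rotation":[0,0,0]},{"jaw":7.5,"slide":[-1.4,-3.2,0],"rotation":[0,0,0]},{"jaw":7.5,"slide":[-1.4,-3.2,0],"rotation":[0,0,0]},{"jaw":7.5,"slide":[-1.4,-3.2,0],"rotation":[0,0,0]},{"jaw":7.5,"slide":[-1.4,-3.2,0],"rotation":[0,0,0]},{"jaw":7.5,"slide":[-1.2,-3,0],"rotation":[0,0,0]},{"jaw":7.5,"slide":[-0.9,-2.2,0],"rotation":[0,0,0]},{"jaw":7.5,"slide":[0,0,0],"rotation":[0,0,0]}]}}

```text
time_s: 32.75
position: [0.3943, -0.2513, 0.1189]
tcp_rot: [-0.13, 3.138, -0.003]
contact_force: [0.5, 0.4, 0.1]
finger_gap: 0.0752
gripper_force: 0.0
```

Request:
{"op": "play_rows", "data": {"plan": [{"jaw":7.5,"slide":[0,0,-1],"rotation":[0,0,0]},{"jaw":7.5,"slide":[0,0,-1],"rotation":[0,0,0]},{"jaw":7.5,"slide":[0,0,0],"rotation":[0,0,0]},{"jaw":7.5,"slide":[0,0,0],"rotation":[0,0,0]},{"jaw":7.5,"slide":[0,0,0],"rotation":[0,0,0]}]}}

```text
time_s: 33.17
position: [0.397, -0.2451, 0.0975]
tcp_rot: [0.146, -3.137, -0.0]
contact_force: [0.3, -1.0, 0.0]
finger_gap: 0.075
gripper_force: 0.0
```

```bash
python3 loc.py .398 -.2465; python3 -c "
from rig import r;print(r.observe()['joint_positions'])"
```

```text
[ 0.3972 -0.2453  0.0978]
exp px 314.78790156041043 205.80832015110371
[ 224    0  126   21 1370] -> [ 0.2802 -0.2736  0.016 ]
[ 280  168   74   73 4236] -> [ 0.3975 -0.245   0.016 ]
[   9  214  150   36 4176] -> [ 0.4327 -0.4052  0.016 ]
[-0.31469678  0.02587931  0.83089119  2.0670487  -0.02179191  1.05733862
  2.19033472]
```

Request:
{"op": "play_rows", "data": {"plan": [{"jaw":7.5,"slide":[0,0,-2],"rotation":[0,0,0]},{"jaw":7.5,"slide":[0,0,-2.5],"rotation":[0,0,0]},{"jaw":7.5,"slide":[0,0,-2],"rotation":[0,0,0]},{"jaw":7.5,"slide":[0,0,-1.4],"rotation":[0,0,0]},{"jaw":7.5,"slide":[0,0,-1],"rotation":[0,0,0]},{"jaw":7.5,"slide":[0,0,-0.6],"rotation":[0,0,0]},{"jaw":7.5,"slide":[0,0,0],"rotation":[0,0,0]},{"jaw":7.5,"slide":[0,0,0],"rotation":[0,0,0]},{"jaw":7.5,"slide":[0,0,0],"rotation":[0,0,0]}]}}

```text
time_s: 33.97
position: [0.3976, -0.2463, 0.0037]
tcp_rot: [-0.143, 3.137, -0.001]
contact_force: [0.5, 0.3, -0.2]
finger_gap: 0.075
gripper_force: 0.0
```

Request:
{"op": "play_rows", "data": {"plan": [{"jaw":6,"slide":[0,0,0],"rotation":[0,0,0]},{"jaw":5.5,"slide":[0,0,0],"rotation":[0,0,0]},{"jaw":5,"slide":[0,0,0],"rotation":[0,0,0]},{"jaw":4.5,"slide":[0,0,0],"rotation":[0,0,0]},{"jaw":3.5,"slide":[0,0,0],"rotation":[0,0,0]},{"jaw":3.5,"slide":[0,0,0],"rotation":[0,0,0]},{"jaw":3.5,"slide":[0,0,0],"rotation":[0,0,0]}]}}

```text
time_s: 34.55
position: [0.3973, -0.2462, 0.0038]
tcp_rot: [-0.143, 3.137, 0.001]
contact_force: [-2.4, 0.7, 8.6]
finger_gap: 0.0479
gripper_force: 40.0
```

Request:
{"op": "play_rows", "data": {"plan": [{"jaw":3.5,"slide":[0,0,0.5],"rotation":[0,0,0]},{"jaw":3.5,"slide":[0,0,1],"rotation":[0,0,0]},{"jaw":3.5,"slide":[0,0,2],"rotation":[0,0,0]},{"jaw":3.5,"slide":[0,0,2.5],"rotation":[0,0,0]},{"jaw":3.5,"slide":[0,0,2.5],"rotation":[0,0,0]},{"jaw":3.5,"slide":[0,0,2],"rotation":[0,0,0]},{"jaw":3.5,"slide":[0,0,1],"rotation":[0,0,0]}]}}

```text
time_s: 35.13
position: [0.3981, -0.2468, 0.1209]
tcp_rot: [-0.142, 3.134, -0.001]
contact_force: [0.7, -0.1, -0.6]
finger_gap: 0.0479
gripper_force: 41.3
```

Request:
{"op": "play_rows", "data": {"plan": [{"jaw":3.5,"slide":[1.5,1.5,0],"rotation":[0,0,0]},{"jaw":3.5,"slide":[2.4,2.4,0],"rotation":[0,0,0]},{"jaw":3.5,"slide":[2.4,2.4,0],"rotation":[0,0,0]},{"jaw":3.5,"slide":[2.4,2.4,0],"rotation":[0,0,0]},{"jaw":3.5,"slide":[2.4,2.4,0],"rotation":[0,0,0]},{"jaw":3.5,"slide":[2.4,2.4,0],"rotation":[0,0,0]},{"jaw":3.5,"slide":[2.4,2.4,0],"rotation":[0,0,0]},{"jaw":3.5,"slide":[2.4,2.4,0],"rotation":[0,0,0]},{"jaw":3.5,"slide":[2,2,0],"rotation":[0,0,0]},{"jaw":3.5,"slide":[1.2,1.5,0],"rotation":[0,0,0]},{"jaw":3.5,"slide":[0,0,0],"rotation":[0,0,0]}]}}

```text
time_s: 36.05
position: [0.6139, -0.0222, 0.117]
tcp_rot: [-0.154, 3.138, 0.002]
contact_force: [-0.8, 0.2, -0.2]
finger_gap: 0.048
gripper_force: 41.3
```

Request:
{"op": "play_rows", "data": {"plan": [{"jaw":3.5,"slide":[0,0,-1],"rotation":[0,0,0]},{"jaw":3.5,"slide":[0,0,-1],"rotation":[0,0,0]},{"jaw":3.5,"slide":[0,0,-1],"rotation":[0,0,0]},{"jaw":3.5,"slide":[0,0,0],"rotation":[0,0,0]},{"jaw":3.5,"slide":[0,0,0],"rotation":[0,0,0]},{"jaw":3.5,"slide":[0,0,0],"rotation":[0,0,0]}]}}

```text
time_s: 36.55
position: [0.6115, -0.0287, 0.0879]
tcp_rot: [-0.141, 3.138, 0.0]
contact_force: [-0.2, -0.3, 0.3]
finger_gap: 0.0476
gripper_force: 41.3
```

Request:
{"op": "play_rows", "data": {"plan": [{"jaw":3.5,"slide":[0,0,-1.5],"rotation":[0,0,0]},{"jaw":3.5,"slide":[0,0,-2],"rotation":[0,0,0]},{"jaw":3.5,"slide":[0,0,-1.5],"rotation":[0,0,0]},{"jaw":3.5,"slide":[0,0,-1],"rotation":[0,0,0]},{"jaw":3.5,"slide":[0,0,-0.7],"rotation":[0,0,0]},{"jaw":3.5,"slide":[0,0,-0.6],"rotation":[0,0,0]},{"jaw":3.5,"slide":[0,0,-0.6],"rotation":[0,0,0]},{"jaw":3.5,"slide":[0,0,0],"rotation":[0,0,0]},{"jaw":3.5,"slide":[0,0,0],"rotation":[0,0,0]},{"jaw":3.5,"slide":[0,0,0],"rotation":[0,0,0]}]}}

```text
time_s: 37.38
position: [0.6122, -0.028, 0.0095]
tcp_rot: [-0.143, 3.137, 0.0]
contact_force: [0.5, 0.6, -0.3]
finger_gap: 0.048
gripper_force: 41.4
```

Request:
{"op": "play_rows", "data": {"plan": [{"jaw":5.5,"slide":[0,0,0],"rotation":[0,0,0]},{"jaw":6.2,"slide":[0,0,0],"rotation":[0,0,0]},{"jaw":6.2,"slide":[0,0,0],"rotation":[0,0,0]},{"jaw":6.2,"slide":[0,0,0],"rotation":[0,0,0]},{"jaw":6.2,"slide":[0,0,1],"rotation":[0,0,0]},{"jaw":6.2,"slide":[0,0,2],"rotation":[0,0,0]},{"jaw":6.2,"slide":[0,0,3],"rotation":[0,0,0]},{"jaw":6.2,"slide":[0,0,3],"rotation":[0,0,0]},{"jaw":6.2,"slide":[0,0,2],"rotation":[0,0,0]}]}}

```text
time_s: 38.13
position: [0.6129, -0.0284, 0.1225]
tcp_rot: [-0.142, 3.135, 0.0]
contact_force: [1.5, -0.2, -0.4]
finger_gap: 0.062
gripper_force: 0.0
```

Request:
{"op": "play_rows", "data": {"plan": [{"jaw":6.2,"slide":[-1.2,1.7,0],"rotation":[0,0,5]},{"jaw":7.5,"slide":[-2.1,2.8,0],"rotation":[0,0,6]},{"jaw":7.5,"slide":[-2.1,2.8,0],"rotation":[0,0,6]},{"jaw":7.5,"slide":[-2.1,2.8,0],"rotation":[0,0,6]},{"jaw":7.5,"slide":[-2.1,2.8,0],"rotation":[0,0,6]},{"jaw":7.5,"slide":[-2.1,2.8,0],"rotation":[0,0,6]},{"jaw":7.5,"slide":[-2.1,2.8,0],"rotation":[0,0,6]},{"jaw":7.5,"slide":[-2.1,2.8,0],"rotation":[0,0,6]},{"jaw":7.5,"slide":[-2.1,2.8,0],"rotation":[0,0,5]},{"jaw":7.5,"slide":[-2.1,2.8,0],"rotation":[0,0,1]},{"jaw":7.5,"slide":[-1.3,1.8,0],"rotation":[0,0,0]},{"jaw":7.5,"slide":[0,0,0],"rotation":[0,0,0]}]}}

```text
time_s: 39.13
position: [0.3945, 0.2637, 0.1197]
tcp_rot: [-1.539, 2.738, 0.004]
contact_force: [0.1, 0.5, 0.3]
finger_gap: 0.0752
gripper_force: 0.0
```

Request:
{"op": "play_rows", "data": {"plan": [{"jaw":7.5,"slide":[0,0,0],"rotation":[0,0,0]},{"jaw":7.5,"slide":[0,0,0],"rotation":[0,0,0]},{"jaw":7.5,"slide":[0,0,0],"rotation":[0,0,0]},{"jaw":7.5,"slide":[0,0,0],"rotation":[0,0,0]}]}}

```text
time_s: 39.47
position: [0.3987, 0.2578, 0.119]
tcp_rot: [-1.525, 2.747, -0.0]
contact_force: [0.5, -0.1, -0.0]
finger_gap: 0.0751
gripper_force: 0.0
```

```bash
python3 loc.py .3985 .259
python3 - <<'E'
from rig import r
import cv2,pickle,numpy as np
from h import *
w=r.grab_frame("wrist");t=r.grab_frame("top");s=r.grab_frame("side");pickle.dump((w,t,s),open("f10.pkl","wb"))
o=r.observe();R=cv2.Rodrigues(o["tcp_rot"])[0];print("closing axis",R[:,1],o["joint_positions"])
# left: wrist; right-bottom: tray from top & side
up=lambda i,k:cv2.resize(i[:,:,::-1],None,fx=k,fy=k,interpolation=cv2.INTER_CUBIC)
C=np.zeros((600,800,3),np.uint8);C[:400,:640]=w["img"][:,:,::-1];C[300:600,400:800]=up(t["img"][110:190,250:357],3.75)[:300,:400]
C[400:600,0:396]=up(s["img"][165:232,290:422],3)[:200]
cv2.imwrite("pics/m10.png",cv2.convertScaleAbs(C,alpha=1.5))
E
```

```text
[0.3985 0.258  0.1189]
exp px 319.1870440785439 195.8492149517524
[   0    0  118  211 6897] -> [0.5171 0.1095 0.016 ]
[ 268    0   43  118 3512] -> [0.3655 0.1686 0.016 ]
[385  23  37  84 619] -> [0.3028 0.2121 0.016 ]
[ 287  164   68   68 3558] -> [0.3985 0.2616 0.016 ]
[ 148  227   65   23 1128] -> [0.5071 0.2321 0.016 ]
closing axis [-8.49471045e-01  5.27635232e-01  7.23896726e-05] [-0.94384249  0.02494168  0.31762209  2.01412703 -0.00874104  1.10393629
  1.96340109]
```

View pics/m10.png

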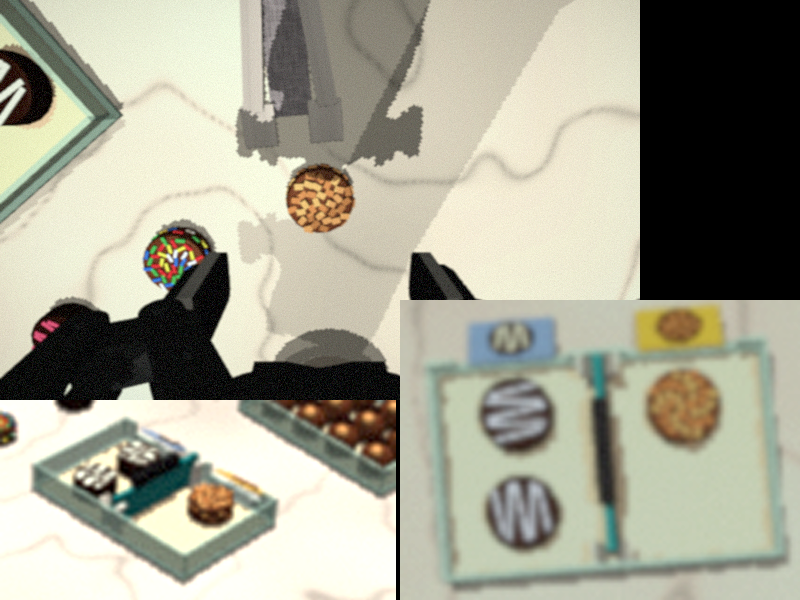

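The two whites and one nut biscuit lie flat in their bays. The second nut biscuit is at (321,198), with the tongs' ends at (240–345, 105–150) and the sprinkled biscuit at (175,258). The fingers will clear both.

Request:
{"op": "play_rows", "data": {"plan": [{"jaw":7.5,"slide":[0,0.2,-2.5],"rotation":[0,0,0]},{"jaw":7.5,"slide":[0,0,-3],"rotation":[0,0,0]},{"jaw":7.5,"slide":[0,0,-2.5],"rotation":[0,0,0]},{"jaw":7.5,"slide":[0,0,-1.5],"rotation":[0,0,0]},{"jaw":7.5,"slide":[0,0,-1.2],"rotation":[0,0,0]},{"jaw":7.5,"slide":[0,0,-0.7],"rotation":[0,0,0]},{"jaw":7.5,"slide":[0,0,0],"rotation":[0,0,0]},{"jaw":7.5,"slide":[0,0,0],"rotation":[0,0,0]},{"jaw":7.5,"slide":[0,0,0],"rotation":[0,0,0]}]}}

```text
time_s: 40.42
position: [0.3984, 0.2615, 0.0057]
tcp_rot: [-1.528, 2.743, 0.001]
contact_force: [-0.1, -0.2, -0.3]
finger_gap: 0.0751
gripper_force: 0.0
```

Request:
{"op": "play_rows", "data": {"plan": [{"jaw":6,"slide":[0,0,0],"rotation":[0,0,0]},{"jaw":5.5,"slide":[0,0,0],"rotation":[0,0,0]},{"jaw":5,"slide":[0,0,0],"rotation":[0,0,0]},{"jaw":4.5,"slide":[0,0,0],"rotation":[0,0,0]},{"jaw":3.5,"slide":[0,0,0],"rotation":[0,0,0]},{"jaw":3.5,"slide":[0,0,0],"rotation":[0,0,0]},{"jaw":3.5,"slide":[0,0,0],"rotation":[0,0,0]}]}}

```text
time_s: 41.0
position: [0.3983, 0.2614, 0.006]
tcp_rot: [-1.528, 2.744, 0.001]
contact_force: [-1.2, -0.3, 6.8]
finger_gap: 0.0478
gripper_force: 40.0
```

Request:
{"op": "play_rows", "data": {"plan": [{"jaw":3.5,"slide":[0,0,0.5],"rotation":[0,0,0]},{"jaw":3.5,"slide":[0,0,1],"rotation":[0,0,0]},{"jaw":3.5,"slide":[0,0,2],"rotation":[0,0,0]},{"jaw":3.5,"slide":[0,0,2.5],"rotation":[0,0,0]},{"jaw":3.5,"slide":[0,0,2.5],"rotation":[0,0,0]},{"jaw":3.5,"slide":[0,0,2],"rotation":[0,0,0]},{"jaw":3.5,"slide":[0,0,1],"rotation":[0,0,0]}]}}

```text
time_s: 41.58
position: [0.3991, 0.262, 0.1233]
tcp_rot: [-1.526, 2.741, 0.002]
contact_force: [1.0, -0.5, -0.9]
finger_gap: 0.0475
gripper_force: 41.2
```

Request:
{"op": "play_rows", "data": {"plan": [{"jaw":3.5,"slide":[0.9,-1.8,0],"rotation":[0,0,-5]},{"jaw":3.5,"slide":[1.5,-2.9,0],"rotation":[0,0,-6]},{"jaw":3.5,"slide":[1.5,-2.9,0],"rotation":[0,0,-6]},{"jaw":3.5,"slide":[1.5,-2.9,0],"rotation":[0,0,-6]},{"jaw":3.5,"slide":[1.5,-2.9,0],"rotation":[0,0,-6]},{"jaw":3.5,"slide":[1.5,-2.9,0],"rotation":[0,0,-6]},{"jaw":3.5,"slide":[1.5,-2.9,0],"rotation":[0,0,-6]},{"jaw":3.5,"slide":[1.5,-2.9,0],"rotation":[0,0,-6]},{"jaw":3.5,"slide":[1.5,-2.9,0],"rotation":[0,0,-5]},{"jaw":3.5,"slide":[1.2,-2.7,0],"rotation":[0,0,-1]},{"jaw":3.5,"slide":[0.9,-1.9,0],"rotation":[0,0,0]},{"jaw":3.5,"slide":[0,0,0],"rotation":[0,0,0]}]}}

```text
time_s: 42.58
position: [0.5487, -0.0409, 0.1201]
tcp_rot: [-0.132, 3.138, -0.006]
contact_force: [-0.2, -0.9, -0.7]
finger_gap: 0.0479
gripper_force: 41.3
```

Request:
{"op": "play_rows", "data": {"plan": [{"jaw":3.5,"slide":[0,0,-1],"rotation":[0,0,0]},{"jaw":3.5,"slide":[0,0,-1],"rotation":[0,0,0]},{"jaw":3.5,"slide":[0,0,-1],"rotation":[0,0,0]},{"jaw":3.5,"slide":[0,0,0],"rotation":[0,0,0]},{"jaw":3.5,"slide":[0,0,0],"rotation":[0,0,0]},{"jaw":3.5,"slide":[0,0,0],"rotation":[0,0,0]}]}}

```text
time_s: 43.08
position: [0.5476, -0.0342, 0.0897]
tcp_rot: [0.145, -3.138, -0.0]
contact_force: [1.4, -0.7, -0.5]
finger_gap: 0.0476
gripper_force: 41.3
```

Request:
{"op": "play_rows", "data": {"plan": [{"jaw":3.5,"slide":[0,0,-1.5],"rotation":[0,0,0]},{"jaw":3.5,"slide":[0,0,-2],"rotation":[0,0,0]},{"jaw":3.5,"slide":[0,0,-1.5],"rotation":[0,0,0]},{"jaw":3.5,"slide":[0,0,-1],"rotation":[0,0,0]},{"jaw":3.5,"slide":[0,0,-0.7],"rotation":[0,0,0]},{"jaw":3.5,"slide":[0,0,-0.6],"rotation":[0,0,0]},{"jaw":3.5,"slide":[0,0,-0.6],"rotation":[0,0,0]},{"jaw":3.5,"slide":[0,0,0],"rotation":[0,0,0]},{"jaw":3.5,"slide":[0,0,0],"rotation":[0,0,0]},{"jaw":3.5,"slide":[0,0,0],"rotation":[0,0,0]}]}}

```text
time_s: 43.92
position: [0.5481, -0.035, 0.0113]
tcp_rot: [-0.143, 3.138, 0.0]
contact_force: [0.1, 0.2, -0.6]
finger_gap: 0.0479
gripper_force: 41.3
```

Request:
{"op": "play_rows", "data": {"plan": [{"jaw":5.5,"slide":[0,0,0],"rotation":[0,0,0]},{"jaw":6.2,"slide":[0,0,0],"rotation":[0,0,0]},{"jaw":6.2,"slide":[0,0,0],"rotation":[0,0,0]},{"jaw":6.2,"slide":[0,0,0],"rotation":[0,0,0]},{"jaw":6.2,"slide":[0,0,1],"rotation":[0,0,0]},{"jaw":6.2,"slide":[0,0,2],"rotation":[0,0,0]},{"jaw":6.2,"slide":[0,0,3],"rotation":[0,0,0]},{"jaw":6.2,"slide":[0,0,3],"rotation":[0,0,0]},{"jaw":6.2,"slide":[0,0,3],"rotation":[0,0,0]},{"jaw":6.2,"slide":[0,0,2],"rotation":[0,0,0]},{"jaw":6.2,"slide":[0,0,0],"rotation":[0,0,0]},{"jaw":6.2,"slide":[0,0,0],"rotation":[0,0,0]}]}}

```text
time_s: 44.92
position: [0.5487, -0.035, 0.1527]
tcp_rot: [-0.143, 3.135, 0.001]
contact_force: [0.1, 0.7, -1.2]
finger_gap: 0.0624
gripper_force: 0.0
```

Request:
{"op": "play_rows", "data": {"plan": [{"jaw":6.2,"slide":[-1,0,1.5],"rotation":[0,0,0]},{"jaw":6.2,"slide":[-1,0,1.5],"rotation":[0,0,0]},{"jaw":6.2,"slide":[0,0,1.5],"rotation":[0,0,0]},{"jaw":6.2,"slide":[0,0,1.5],"rotation":[0,0,0]},{"jaw":6.2,"slide":[0,0,0],"rotation":[0,0,0]},{"jaw":6.2,"slide":[0,0,0],"rotation":[0,0,0]},{"jaw":6.2,"slide":[0,0,0],"rotation":[0,0,0]},{"jaw":6.2,"slide":[0,0,0],"rotation":[0,0,0]}]}}

```text
time_s: 45.58
position: [0.5268, -0.0349, 0.2093]
tcp_rot: [0.143, -3.136, 0.001]
contact_force: [0.2, -0.6, -0.2]
finger_gap: 0.0617
gripper_force: 0.0
```

Run:
```python
from rig import r
import cv2,numpy as np
from h import *
w=r.grab_frame("wrist");o=r.observe();print(o["position"])
c=np.array([.576,.0255]);a=np.radians(5.1);ex=np.array([np.cos(a),np.sin(a)]);ey=np.array([-np.sin(a),np.cos(a)])
hsv=cv2.cvtColor(w["img"],cv2.COLOR_RGB2HSV);b=cv2.medianBlur(w["img"],5)
m=((b.max(2)<60)|((hsv[...,1]>110)&(b[...,2]<70))).astype(np.uint8);m=cv2.morphologyEx(m,cv2.MORPH_CLOSE,np.ones((5,5)))
n,l,st,ce=cv2.connectedComponentsWithStats(m)
for i in range(1,n):
    x,y,W,H,A=st[i]
    if A>250:
        P=back(w,x+W/2,y+H/2,.02)[:2];d=P-c
        print(st[i],P.round(3),"tray xy",(d@ex).round(3),(d@ey).round(3),w["img"][l==i].mean(0).round())
```

```text
[ 0.52695345 -0.03496498  0.20941559]
[ 365  163   21  127 1619] [0.578 0.029] tray xy 0.002 0.003 [16. 24. 23.]
[ 563  165   62   50 1805] [0.52  0.238] tray xy -0.037 0.217 [74. 59. 37.]
[ 293  167   50   51 1956] [ 0.547 -0.033] tray xy -0.034 -0.056 [113.  80.  49.]
[406 169  46  44 703] [0.536 0.076] tray xy -0.036 0.054 [28. 19. 14.]
[ 295  229   48   48 1777] [ 0.612 -0.026] tray xy 0.031 -0.054 [113.  80.  49.]
[    0   231   640   169 47405] [ 0.686 -0.018] tray xy 0.106 -0.053 [13. 12. 12.]
[293 291  51  16 569] [ 0.666 -0.022] tray xy 0.086 -0.055 [130. 104.  54.]
[  0 294  31  34 577] [ 0.712 -0.351] tray xy 0.102 -0.387 [59. 32. 29.]
[593 334  47  20 774] [0.692 0.318] tray xy 0.142 0.281 [48. 29. 19.]
```

```bash
python3 -c "
from rig import r;print(r.job_done())"
```

```text
the job is handed in; nothing more can be done
None
```

I handed the job in with the divider home in its guides, both white-drizzled biscuits in the bay behind the white card, and both nut biscuits in the bay behind the nut card; I never touched the pink and sprinkled ones, and no score was returned. The last camera check measured three of the four biscuits; the front white one was last seen flat in a picture taken before the final nut biscuit went in.

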